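Shut down the polishing machine and hang its lock-out plate

ROBOT

A 6-joint arm with a two-finger parallel gripper is mounted at the origin on the work surface. World frame = base frame: x ahead of the robot, y to its left, z up, the work surface at z = 0. Lengths are in mm, angles in rad, forces in N, time in s.
With the tool pointing down it reaches from about 350 to 875 mm from the base axis. Payload 4.2 kg.
Tool frame: the origin (TCP) lies between the finger pads; the fingertips stand 17 mm ahead of it and the grasp point (between the pads) lies 2 mm behind it; x points along the fingers, y is the direction in which the jaws open and shut, and the axes are right-handed (so a half turn about x gives the same grasp; the last joint's range is limited). The gripper opens to 85 mm and grips with 20 to 120 N. Pads are 22 mm wide; open, the fingers measure 114 mm over their backs; the gripper's body (76 mm by 85 mm) begins 54 mm behind the grasp point. The pads swing forward as they close: fully open they stand 13 mm farther back than shut.
Start: joints at [-1.024, 0.385, 0.008, 0, -1.194, -0.259], TCP at [177.418, -599.268, 248.312] pointing down, gripper open.
Joint ranges: [-3.14, 3.14], [-1.21, 2.06], [-1.07, 1.41], [-3.16, 2.05], [-2.99, -0.16], [-3.1, 3.1]. Speed limits (rad/s): [2.79, 2.79, 3.14, 3.14, 3.14, 3.14].

INTERFACE

Orientations are given as a unit quaternion [x, y, z, w].
In Python, from bench import arm gives the robot as it stands.
- The arm moves only by the tool carry_out, never from a script. Its argument "plan" is a list of rows, each an object with "hand": the finger opening in m, from 0 to 0.0854; "xyz": the shift along the tool's x, y, z in m, a list of three; "turn": the turn about the tool's x in degrees. A call has 1 to 12 rows; each row is the pose to reach, as a shift and turn from the pose commanded when the call began, along the tool's axes at that moment; what a row does not reach only later rows make up. A row lasts 1/8 s, in which the tool goes at most 62.5 mm and 10.7 degrees, less where a joint would pass 70% of its speed; a pose out of reach is approached as far as the arm can. A call with a gripper value outside its range is refused whole. The fingers move at their own pace and stop on an object; the grip force is fixed at half the most. Time passes only in rows, so rows that repeat a pose let the fingers close. It gives the time, the measured TCP pose, the force and the opening at its end, in the units of the state.
- arm.read_state(): the state, without advancing time (a new reading comes with each control period).
- arm.get_image(name): name is "scene" or "top" or "wrist"; returns a dict with "img" (420x560x3 uint8, blue, green, red), "vertical_fov" (degrees; the focal length in pixels is half the picture's height over the tangent of half this angle, whatever the lens; pixels are square), "cx", "cy" (the principal point, pixels), "R" (3x3) and "t" (3): a world point X has camera coordinates R X + t. Camera axes: x right, y down, z forward; pixel columns grow to the right and rows downward; lengths in mm; the calibration is good to about 2 mm. A picture is of the moment at which its call begins. There is no depth.
- arm.job_done(): hands the job in, once; it reports no verdict.
The state is a dict: "clock": time; "joints": joint angles; "joint_vel": joint speeds; "joint_efforts": joint torques, N m; "position": TCP position; "ee_rot": TCP orientation; "contact_force": force on the tool from outside, world axes, zero at the start; "wrist_torque": the same for the moment, N m; "gripper_width": finger opening in mm.
Only numpy, scipy, OpenCV 4.12 (cv2) and the standard library are available. Lean on these libraries where they do the work, as an engineer would, in place of code of your own. Each camera call takes 0.05 s, during which the arm holds its last target.

TASK

Lock out the knife-polishing machine: lift the amber jar out of the way of the speed knob's orange pointer on the green console and stand it upright on the bench, then push the pointer all the way round anticlockwise (seen from above) to its off stop at the red mark, and only then take the red plate out of the wooden rack and hang it by its eye on the steel peg of the yellow stand. Never tip the jar or press the green start button, do not disturb the blue can and the wooden spool, and leave the two steel blanks standing in their rack slots.

Things in the scene. Friction and masses are not known exactly. Their poses are not given: they have to be found in the camera images.
- console: Green fixed control console, a box 200 x 200 x 60 mm on the bench. Origin at the centre of its underside, z up. On its top: the speed knob in the middle, the green start button and a loose jar. In its frame, with angles counted anticlockwise from above from its x axis, the pointer lies at angle (2.2 rad - joint dial).
- dial (a joint): Speed knob on a vertical axis. 0 = off, its anticlockwise end stop (pointer at the red mark); grows clockwise seen from above, up to 2.4 rad. Stiff (0.2 N m), stays where it is left. Black round hub 76 mm across, top 93 mm above the bench; on it an orange pointer bar 20 mm thick, reaching out to 95 mm from the axis.
- dial_axis (a point): Point on the knob's turning axis, 85 mm above the bench (25 mm above the console's top). Its axes are the console's. The pointer's flanks reach from 68 to 102 mm above the bench, leaving 8 mm of air over the console's top.
- pointer_end (a point): Centre of the pointer's outer end, 95 mm from the knob's axis, 85 mm above the bench; it turns with the knob.
- start (a joint): Green start button on the console: 0 = out, 6 mm = fully pressed. It must not be pressed.
- start_top (a point): Top of the green start button (26 mm across, in a grey housing about 40 mm across), on the console 85 mm from the knob's axis, at angle -1.25 rad in the console's frame.
- oil_jar: Amber jar with a yellow cap, 42 mm across and 78 mm tall, 0.15 kg, standing loose on the console in the pointer's path, about 75 mm from the knob's axis, just short of the off stop. Origin at the centre of its underside, z up. Its top starts 138 mm above the bench, 36 mm above the pointer. On the bench nearer to the robot than 0.4 m lie a hammer and a whetstone.
- rack: Dark wooden rack, fixed: 170 mm (x) x 102 mm (y) x 47 mm tall, with three slots across it at x = -56, 0 and +56 mm, each 11 mm wide, 35 mm deep (slot floor 12 mm above the bench). Origin at the centre of its underside. The red plate and two blanks stand upright in the slots, any of them in any slot.
- plate: Red lock-out plate standing upright in a slot: 64 mm wide (its y), 8 mm thick (its x), 110 mm tall, with a grip tab on top 40 mm wide, 12 mm thick, up to 155 mm; about 0.16 kg. Origin at the centre of its lower edge, z up along the plate. A round through eye, 32 mm across, is 86 mm above the origin. White band across below the eye.
- plate_eye (a point): Centre of the eye of the red plate (86 mm above its lower edge, 69 mm below its top); the eye's axis is the plate's x.
- plate_tab (a point): Point to grip in the plate's tab, 17 mm below its top edge, 52 mm above the eye; grip across the plate's x (12 mm).
- blank_a: Dark forged blade blank, 8 mm thick (x), 62 mm wide, 140 mm tall with a narrow tang at the top, standing in a slot. Origin at the centre of its lower edge. Leave it standing.
- blank_b: Bright steel blade blank, same size as blank_a. Leave it standing.
- stand: Yellow fixed stand: foot 120 x 100 x 14 mm, an upright 20 mm (x) x 40 mm (y) whose top is 142 mm above the bench and whose front face is at x = +20 mm, and a steel peg out of that face. Origin at the centre of the foot's underside; the peg points along the stand's -x.
- peg_mid (a point): Middle of the peg on its axis, 135 mm above the bench, 35 mm in front of the upright. The peg is 10 mm thick, 70 mm long out of the upright, and rises by 10 degrees towards its free end. Axes are the stand's.
- peg_tip (a point): Centre of the 16 mm ball on the free end of the peg, 141 mm above the bench, 35 mm in front of peg_mid.
- oil_can: Blue can, 56 mm across, 120 mm tall, loose on the bench. Origin at the centre of its underside. Leave it alone.
- spool: Wooden spool, 56 mm across, 62 mm tall, loose on the bench. Origin at the centre of its underside. Leave it alone.

How it is judged:
By the outcome, as a careful person would: the job done as asked, in the order asked, and still so for the second after the job is handed in, with the robot touching nothing.
It also fails if it takes over 72 s, if anything falls off the work surface, if the arm or the gripper's body presses on something with over 40 N, if the wrist force passes 120 N, or if a joint passes its speed limit or range.

## Working session

There is one attempt and no reset: what is moved stays moved. The work goes in short steps, Python scripts to look and compute and a tool call to move; the robot and the scene stay as the last step left them, time stands still between calls to the robot, and variables do not carry over. Pictures are saved under pics/ and viewed, and the job is handed in when it is done.

Besides the shell and the picture viewer there is one more tool, called after "Emit:" as name(argument=value, ...), one argument or row to a line, values as JSON. carry_out: Moves the arm, as the interface text tells. Its arguments: {"type":"object","properties":{"plan":{"type":"array"}},"required":["plan"]}

```bash
ls && mkdir -p pics && python3 - <<'E'
from bench import arm
import cv2
s=arm.read_state(); print(s)
for n in ["scene","top","wrist"]:
    d=arm.get_image(n)
    cv2.imwrite(f"pics/{n}0.png",d["img"])
    print(n,d["vertical_fov"],d["cx"],d["cy"],d["R"],d["t"])
E
```

```text
pics
{'clock': 0.0, 'joints': array([-1.02440907e+00,  3.85535328e-01,  6.61746577e-03, -4.86506772e-04,
       -1.19399170e+00, -2.58591237e-01]), 'joint_vel': array([ 3.39333792e-06, -4.80072864e-04, -1.83939646e-03,  1.61567701e-04,
        9.63408345e-04, -2.31028436e-04]), 'joint_efforts': array([-6.72242058e-04, -3.92289662e+01,  1.88399059e+01,  4.18612897e+00,
       -4.65394347e-03, -3.45380045e-05]), 'position': array([ 177.25465494, -598.76511231,  247.23293704]), 'ee_rot': array([-0.10058754,  0.69995276,  0.10208766,  0.69966163]), 'contact_force': array([-0.14143661,  0.881229  ,  0.56620663]), 'wrist_torque': array([ 0.032558  , -0.05244627,  0.00799707]), 'gripper_width': 85.20691236306254}
scene 44.576229285667736 276.0373341365646 223.0508133479945 [[-0.62269603  0.78224216 -0.01862395]
 [ 0.56862133  0.43603835 -0.69752443]
 [-0.53751226 -0.44493567 -0.71631893]] [ 337.65459002 -233.1058947  1671.64299422]
top 49.98551815210889 277.5662466973259 214.23625183260836 [[-0.01381319 -0.99976114  0.01693698]
 [-0.99433563  0.01194906 -0.10561189]
 [ 0.10538428 -0.01829988 -0.99426318]] [  -4.66609738  578.67747541 1260.70867445]
wrist 71.71904044288044 279.60181919711823 210.6699382167031 [[-0.28317532  0.9590644   0.002688  ]
 [ 0.9059257   0.26656337  0.32900241]
 [ 0.31481798  0.09560049 -0.94432525]] [624.33001589 -43.75317835 381.23598542]
```

View pics/scene0.png

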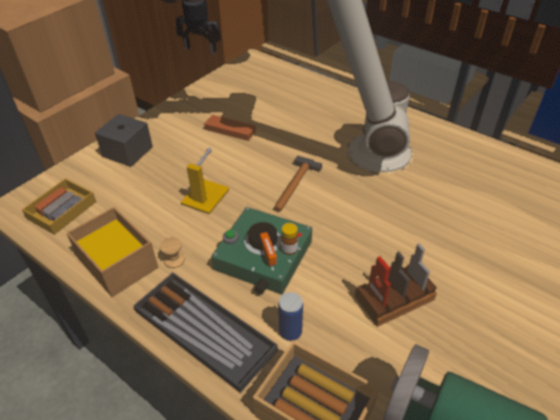

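View pics/top0.png

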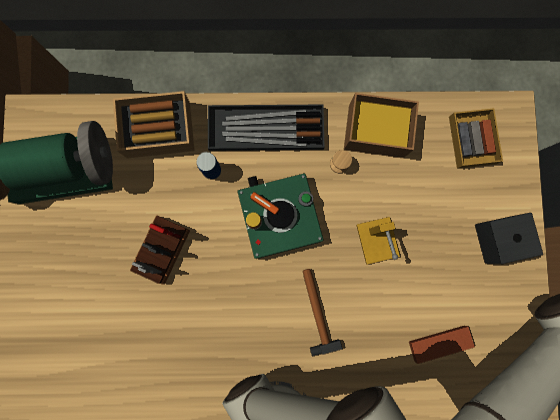

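View pics/wrist0.png

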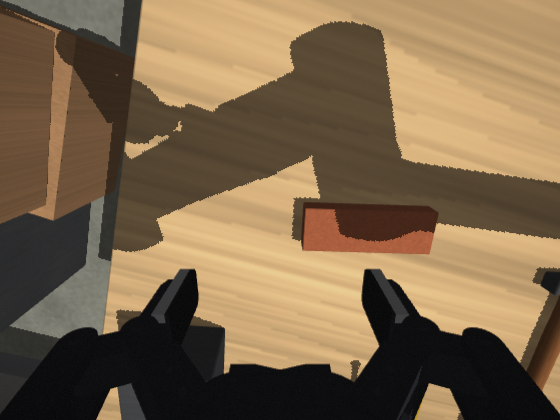

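The top view shows the green console centred near px (283,215), with the jar cap at (253,219) and the pointer at (265,203). The rack is near (162,250), the stand near (380,240), the can at (208,165) and the spool at (343,161). I'll zoom in next.

```bash
cat > h.py <<'E'
import numpy as np, cv2
from bench import arm
def cam(n):
    d=arm.get_image(n); d["f"]=d["img"].shape[0]/2/np.tan(np.radians(d["vertical_fov"])/2)
    d["R"]=np.array(d["R"]);d["t"]=np.array(d["t"]);d["C"]=-d["R"].T@d["t"]; return d
def ray(d,u,v):
    r=d["R"].T@np.array([(u-d["cx"])/d["f"],(v-d["cy"])/d["f"],1.]); return d["C"],r/np.linalg.norm(r)
def onz(d,u,v,z):
    C,r=ray(d,u,v); return C+r*(z-C[2])/r[2]
def proj(d,X):
    X=np.atleast_2d(X); c=X@d["R"].T+d["t"]; return np.c_[d["cx"]+d["f"]*c[:,0]/c[:,2], d["cy"]+d["f"]*c[:,1]/c[:,2]]
def crop(d,name,u0,v0,u1,v1,s):
    im=d["img"][v0:v1,u0:u1]; im=cv2.resize(im,None,fx=s,fy=s,interpolation=cv2.INTER_CUBIC); cv2.imwrite("pics/"+name,im)
E
python3 - <<'E'
from h import *
d=cam("top"); print(d["C"],d["f"]); crop(d,"t1.png",120,150,420,300,2.6)
e=cam("scene"); print(e["C"],e["f"]); crop(e,"s1.png",170,130,450,340,2.8)
E
```

```text
[ 442.47630492   11.49118566 1314.6704633 ] 450.49508514540076
[1241.33376879  581.28905156 1041.12093122] 512.3356032146851
```

View pics/t1.png

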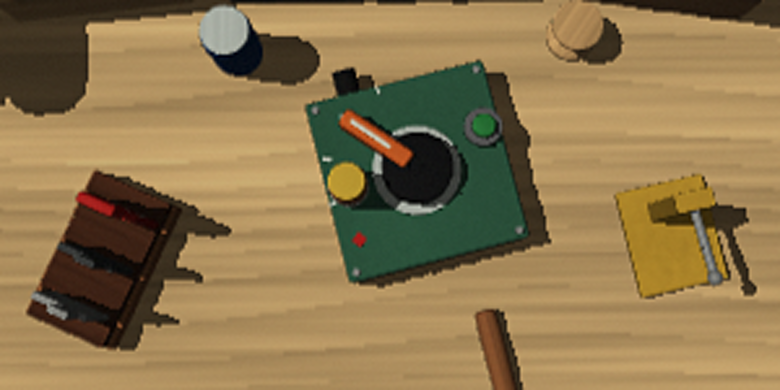

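View pics/s1.png

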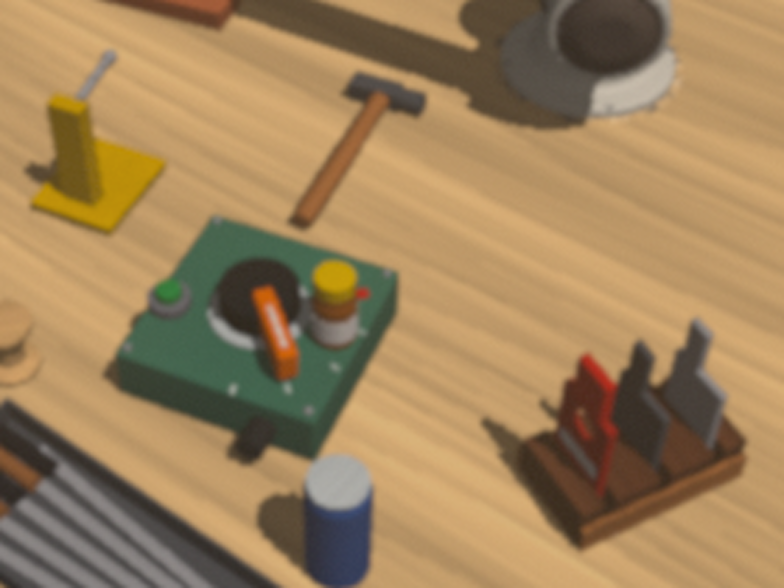

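The top view shows world +x up and +y left. In the crop, the pointer sits up-left of the hub at (375,140), the jar is at (346,183) just anticlockwise of it, and the red mark is at (360,240). The button is at (483,127), on the clockwise side. The red plate is in the far slot at (110,208), and the peg runs towards the robot from (695,215) to (715,280). Next I'll measure these.

```bash
cat > m1.py <<'E'
from h import *
from scipy.spatial.transform import Rotation as Ro
def blobs(d,lo,hi,roi,minA=8):
    hsv=cv2.cvtColor(d["img"],cv2.COLOR_BGR2HSV); m=cv2.inRange(hsv,np.array(lo),np.array(hi))
    k=np.zeros_like(m); u0,v0,u1,v1=roi; k[v0:v1,u0:u1]=m[v0:v1,u0:u1]
    cs,_=cv2.findContours(k,cv2.RETR_EXTERNAL,cv2.CHAIN_APPROX_NONE)
    return sorted([c for c in cs if cv2.contourArea(c)>=minA],key=cv2.contourArea,reverse=True),k
if __name__=="__main__":
    np.set_printoptions(precision=1,suppress=True)
    d=cam("top"); e=cam("scene")
    # print HSV samples
    hs=cv2.cvtColor(d["img"],cv2.COLOR_BGR2HSV)
    def c2f(u,v): return 120+u/2.6,150+v/2.6
    for n,(u,v) in dict(green=(330,130),green2=(480,230),jar=(346,183),ptr=(385,140),red=(360,240),btn=(483,127),plate=(100,205),rack=(60,290),foot=(660,250),uptop=(690,195),peg=(705,250),can=(225,30),spool=(580,22),hub=(420,170)).items():
        a,b=c2f(u,v); print(n,hs[int(b),int(a)])
E
python3 m1.py
```

```text
green [ 72 126  75]
green2 [ 71 118  80]
jar [ 22 188 183]
ptr [ 10 218 186]
red [  0 213 163]
btn [ 66 168 109]
plate [  1 213 163]
rack [  9 170  60]
foot [ 21 196 168]
uptop [ 21 194 168]
peg [ 40  10 151]
can [ 49  16 174]
spool [ 17 129 168]
hub [150  16  16]
```

```bash
cat > m2.py <<'E'
from m1 import *
np.set_printoptions(precision=1,suppress=True)
d=cam("top")
def cen(c): M=cv2.moments(c); return M["m10"]/M["m00"],M["m01"]/M["m00"]
# console top: green incl. convex hull
cs,_=blobs(d,(60,70,40),(85,255,140),(230,165,330,270)); 
hull=cv2.convexHull(np.vstack([c for c in cs if cv2.contourArea(c)>30]))
r=cv2.minAreaRect(hull); print("console px",r)
bp=cv2.boxPoints(r); P=np.array([onz(d,u,v,60) for u,v in bp]); print(P, "sides",np.linalg.norm(P[0]-P[1]),np.linalg.norm(P[1]-P[2]),"cen",P.mean(0))
for i in range(4):
    a=P[(i+1)%4]-P[i]; print(np.degrees(np.arctan2(a[1],a[0])))
c,_=blobs(d,(17,120,120),(28,255,255),(240,205,268,235)); print("cap",cv2.minEnclosingCircle(c[0]),onz(d,*cen(c[0]),138))
c,_=blobs(d,(4,150,120),(15,255,255),(240,185,285,218)); print("ptr",cv2.minAreaRect(c[0]),[onz(d,u,v,102) for u,v in cv2.boxPoints(cv2.minAreaRect(c[0]))])
c,_=blobs(d,(0,150,100),(4,255,255),(245,230,270,255),3); print("redmark",onz(d,*cen(c[0]),60))
c,_=blobs(d,(60,140,90),(75,255,255),(295,185,320,215),3); print("btn",onz(d,*cen(c[0]),75))
c,_=blobs(d,(0,0,0),(180,255,32),(260,195,305,235)); print("hub",cv2.minEnclosingCircle(c[0]),onz(d,*cen(c[0]),93))
c,_=blobs(d,(17,120,100),(28,255,255),(350,210,410,270)); r=cv2.minAreaRect(np.vstack(c)); print("foot",r); P=np.array([onz(d,u,v,14) for u,v in cv2.boxPoints(r)]); print(P,P.mean(0))
c,_=blobs(d,(0,150,80),(5,255,255),(140,210,200,250)); print("plate",[(cv2.minAreaRect(x),cv2.contourArea(x)) for x in c])
c,_=blobs(d,(0,0,110),(180,60,255),(195,145,222,172)); print("can",cv2.minEnclosingCircle(c[0]),onz(d,*cen(c[0]),120))
E
python3 m2.py
```

```text
console px ((279.7660827636719, 215.09767150878906), (71.20154571533203, 70.843017578125), 75.46554565429688)
[[ 646.7  102.8   60. ]
 [ 695.5  -91.3   60. ]
 [ 499.8 -137.2   60. ]
 [ 453.1   54.2   60. ]] sides 200.20537614777416 201.0360047392568 cen [573.8 -17.9  60. ]
-75.8944761943613
-166.79435414522914
103.71347620271641
14.090412291219375
cap ((252.5, 219.0), 7.159010887145996) [554.7  55.6 138. ]
ptr ((263.8461608886719, 202.7307586669922), (29.953811645507812, 6.37905216217041), 33.6900634765625) [array([618.8,  64.4, 102. ]), array([633.2,  54.7, 102. ]), array([586.9, -12.4, 102. ]), array([572.6,  -2.7, 102. ])]
redmark [499.1  44.2  60. ]
btn [619.7 -89.8  75. ]
hub ((280.1346130371094, 214.23077392578125), 13.89511775970459) [569.7 -21.2  93. ]
foot ((379.11767578125, 239.47061157226562), (42.6862678527832, 38.32062530517578), 75.96376037597656)
[[ 550.8 -238.2   14. ]
 [ 576.7 -347.8   14. ]
 [ 456.  -372.9   14. ]
 [ 430.8 -264.2   14. ]] [ 503.6 -305.8   14. ]
plate [(((156.20001220703125, 228.1000213623047), (14.758047103881836, 4.472135543823242), 26.56505012512207), 50.5)]
can ((205.5357208251953, 160.85714721679688), 9.488073348999023) [715.7 181.5 120. ]
```

The measurements agree with the sizes given:
- **Console:** centre (573.8,-17.9), yaw about 13.8°, sides 200/201 mm. The button and red mark fall where predicted.
- **Pointer:** at about 56° in the world frame, so the dial reads about 1.47.
- **Jar cap:** (554.7,55.6), 76 mm from the axis.

Now I'll move the arm over the jar.

```bash
cat > go.py <<'E'
import sys
from h import *
from scipy.spatial.transform import Rotation as Ro
def shift(x,y,z,yaw=None):
    s=arm.read_state(); R=Ro.from_quat(s["ee_rot"]).as_matrix(); p=np.array(s["position"])
    d=R.T@(np.array([x,y,z])-p)/1000
    jy=np.degrees(np.arctan2(R[1,1],R[0,1]))
    o=f"t={s['clock']:.2f} pos={np.round(p,1)} jaw={jy:.1f} w={s['gripper_width']:.1f} F={np.round(s['contact_force'],1)} j={np.round(s['joints'],2)}\n shift={np.round(d,4)}"
    if yaw is not None:
        # turn about tool x (down) by +a lowers the world yaw by a
        a=(jy-yaw+90)%180-90; o+=f" turn={a:.1f} (or {a-180 if a>0 else a+180:.1f})"
    print(o)
if __name__=="__main__":
    a=[float(v) for v in sys.argv[1:]]; shift(*a)
E
python3 go.py 555 55.6 247 106
```

```text
t=0.40 pos=[ 177.4 -599.2  248.1] jaw=106.5 w=85.7 F=[ 0.4 -0.2 -0.6] j=[-1.02  0.38  0.01 -0.   -1.19 -0.26]
 shift=[0.0013 0.5207 0.5479] turn=0.5 (or -179.5)
```

Emit:
carry_out(
  plan=[
    {"hand": 0.07, "xyz": [0, 0.02, 0.021], "turn": 0},
    {"hand": 0.07, "xyz": [0, 0.06, 0.063], "turn": 0},
    {"hand": 0.07, "xyz": [0, 0.521, 0.548], "turn": 0},
    {"hand": 0.07, "xyz": [0, 0.521, 0.548], "turn": 0},
    {"hand": 0.07, "xyz": [0, 0.521, 0.548], "turn": 0},
    {"hand": 0.07, "xyz": [0, 0.521, 0.548], "turn": 0},
    {"hand": 0.07, "xyz": [0, 0.521, 0.548], "turn": 0},
    {"hand": 0.07, "xyz": [0, 0.521, 0.548], "turn": 0},
    {"hand": 0.07, "xyz": [0, 0.521, 0.548], "turn": 0},
    {"hand": 0.07, "xyz": [0, 0.521, 0.548], "turn": 0},
    {"hand": 0.07, "xyz": [0, 0.521, 0.548], "turn": 0},
    {"hand": 0.07, "xyz": [0, 0.521, 0.548], "turn": 0},
  ],
)

```text
clock: 1.9
position: [533.7, 19.6, 248.7]
ee_rot: [-0.102, 0.699, 0.102, 0.7]
contact_force: [0.9, -0.7, 0.6]
gripper_width: 69.9
```

```bash
python3 go.py 555 55.6 247 106; python3 - <<'E'
from h import *
d=cam("wrist"); cv2.imwrite("pics/w1.png",d["img"]); print(d["C"])
E
```

```text
t=1.90 pos=[533.7  19.6 248.7] jaw=106.5 w=69.9 F=[ 0.9 -0.7  0.6] j=[ 0.34  0.23 -0.21  0.   -1.13 -1.62]
 shift=[0.0017 0.0284 0.0306] turn=0.5 (or -179.5)
[452.6635976   -4.91695199 374.04812634]
```

View pics/w1.png

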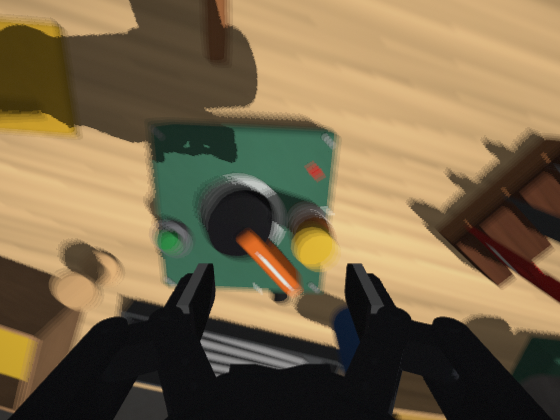

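The wrist view shows the cap at (315,247), the pointer at (268,262), the hub at (238,215) and the red mark at (314,171). I'll cross-check the cap in this view once the motion settles.

Emit:
carry_out(
  plan=[
    {"hand": 0.07, "xyz": [0.02, 0.0284, 0.0306], "turn": 0},
    {"hand": 0.07, "xyz": [0.02, 0.0284, 0.0306], "turn": 0},
  ],
)

```text
clock: 2.2
position: [554.3, 55.3, 226.3]
ee_rot: [-0.102, 0.701, 0.102, 0.698]
contact_force: [-0.1, -0.3, -0.3]
gripper_width: 70.4
```

```bash
python3 go.py 555 55.6 122 106; python3 - <<'E'
from m1 import *
np.set_printoptions(precision=1,suppress=True)
d=cam("wrist"); cv2.imwrite("pics/w2.png",d["img"]); print(d["C"])
c,_=blobs(d,(17,120,100),(30,255,255),(200,100,420,360),60)
for x in c[:4]:
    (u,v),r=cv2.minEnclosingCircle(x); print("yellow",u,v,r,onz(d,u,v,138), "diam",2*r/d["f"]*(d["C"][2]-138)/1)
t=cam("top");c,_=blobs(t,(17,120,120),(28,255,255),(235,205,268,235),10)
for x in c[:2]: print(cv2.minEnclosingCircle(x),onz(t,*cv2.minEnclosingCircle(x)[0],138))
e=cam("scene");c,_=blobs(e,(17,120,120),(30,255,255),(275,215,305,245),10)
for x in c[:2]: print(cv2.minEnclosingCircle(x),cv2.fitEllipse(x))
E
```

```text
t=2.20 pos=[554.3  55.3 226.3] jaw=106.6 w=70.4 F=[-0.1 -0.3 -0.3] j=[ 0.39  0.29 -0.19 -0.   -1.09 -1.67]
 shift=[1.043e-01 1.000e-04 1.100e-03] turn=0.6 (or -179.4)
[473.9  30.7 352. ]
yellow 279.0 221.375 24.50296974182129 [553.2  54.1 138. ] diam 36.0887640942898
((289.2581787109375, 230.12745666503906), 8.34975814819336) ((289.76434326171875, 230.0306854248047), (13.475275039672852, 16.448867797851562), 125.43341827392578)
```

View pics/w2.png

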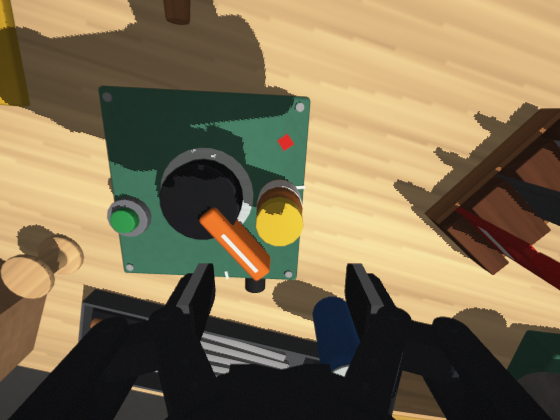

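The wrist view puts the cap at (279,221), i.e. (553.2,54.1). That is within 2 mm of the top view. I'll descend and grip with the fingertips above the pointer's top.

Emit:
carry_out(
  plan=[
    {"hand": 0.07, "xyz": [0.04, 0, 0], "turn": 0},
    {"hand": 0.07, "xyz": [0.08, 0, 0], "turn": 0},
    {"hand": 0.07, "xyz": [0.1, 0, 0], "turn": 0},
    {"hand": 0.07, "xyz": [0.104, 0, 0], "turn": 0},
    {"hand": 0.05, "xyz": [0.104, 0, 0], "turn": 0},
    {"hand": 0.036, "xyz": [0.104, 0, 0], "turn": 0},
    {"hand": 0.03, "xyz": [0.104, 0, 0], "turn": 0},
    {"hand": 0.03, "xyz": [0.104, 0, 0], "turn": 0},
    {"hand": 0.03, "xyz": [0.104, 0, 0], "turn": 0},
  ],
)

```text
clock: 3.48
position: [555.2, 53.9, 126.2]
ee_rot: [-0.102, 0.699, 0.102, 0.701]
contact_force: [-1.2, 1.0, 6.5]
gripper_width: 36.7
```

```bash
python3 go.py 554 55 200 106; python3 - <<'E'
from h import *
d=cam("scene"); crop(d,"s2.png",200,180,380,300,4)
E
```

```text
t=3.48 pos=[555.2  53.9 126.2] jaw=106.5 w=36.7 F=[-1.2  1.   6.5] j=[ 0.39  0.39 -0.32  0.   -0.85 -1.67]
 shift=[-0.0738  0.0014 -0.0006] turn=0.5 (or -179.5)
```

View pics/s2.png

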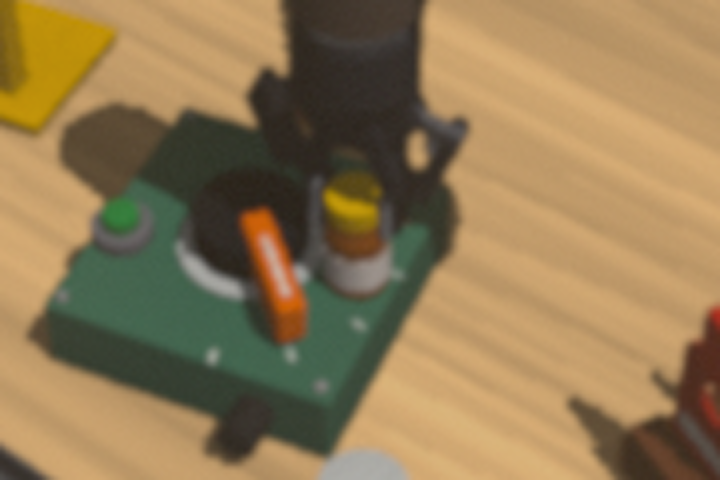

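The opening reads 36.7 mm, so the fingers are on the cap, and 6.5 N is pressing up through the shoulder. In the picture the jar is upright between the fingers. I'll lift slowly.

Emit:
carry_out(
  plan=[
    {"hand": 0.03, "xyz": [-0.005, 0, 0], "turn": 0},
    {"hand": 0.03, "xyz": [-0.015, 0, 0], "turn": 0},
    {"hand": 0.03, "xyz": [-0.035, 0, 0], "turn": 0},
    {"hand": 0.03, "xyz": [-0.06, 0, 0], "turn": 0},
    {"hand": 0.03, "xyz": [-0.08, 0, 0], "turn": 0},
    {"hand": 0.03, "xyz": [-0.085, 0, 0], "turn": 0},
  ],
)

```text
clock: 4.28
position: [554.8, 53.7, 210.9]
ee_rot: [-0.101, 0.699, 0.102, 0.701]
contact_force: [0.3, -0.5, -2.1]
gripper_width: 36.8
```

```bash
python3 go.py 460 170 200 106; python3 - <<'E'
from h import *
d=cam("scene"); crop(d,"s3.png",200,160,440,330,3.2)
d=cam("wrist"); cv2.imwrite("pics/w3.png",d["img"])
E
```

```text
t=4.28 pos=[554.8  53.7 210.9] jaw=106.5 w=36.8 F=[ 0.3 -0.5 -2.1] j=[ 0.39  0.3  -0.22  0.   -1.05 -1.67]
 shift=[ 0.0108  0.1385 -0.0579] turn=0.5 (or -179.5)
```

View pics/s3.png

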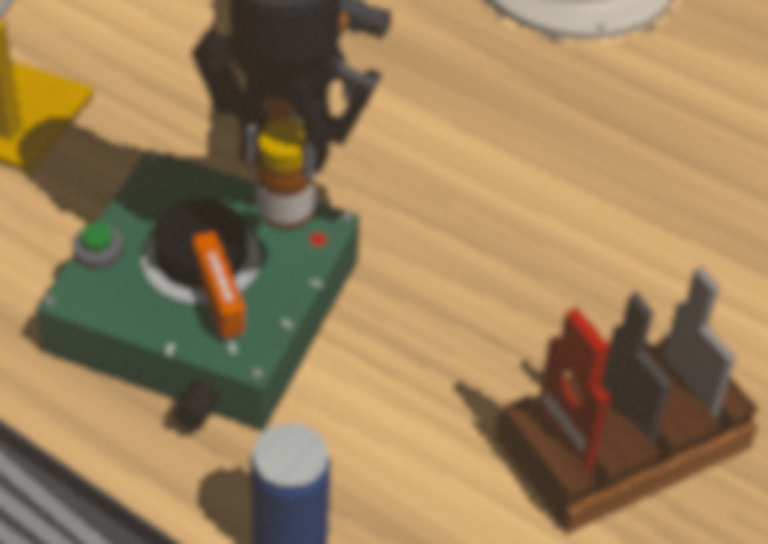

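View pics/w3.png

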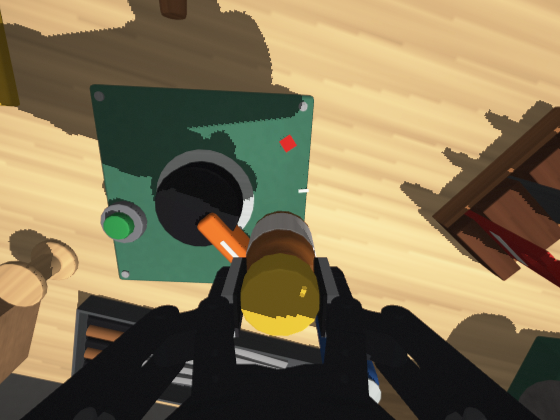

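The jar is held upright (jar at (283,175) in the crop) and the wrist force change matches its weight. I'll carry it to clear bench between the console and the rack, near (455,165).

Emit:
carry_out(
  plan=[
    {"hand": 0.03, "xyz": [0, 0.015, -0.007], "turn": 0},
    {"hand": 0.03, "xyz": [0, 0.04, -0.019], "turn": 0},
    {"hand": 0.03, "xyz": [0, 0.075, -0.035], "turn": 0},
    {"hand": 0.03, "xyz": [0, 0.11, -0.052], "turn": 0},
    {"hand": 0.03, "xyz": [0, 0.13, -0.062], "turn": 0},
    {"hand": 0.03, "xyz": [0.01, 0.135, -0.064], "turn": 0},
    {"hand": 0.03, "xyz": [0.04, 0.135, -0.064], "turn": 0},
    {"hand": 0.03, "xyz": [0.075, 0.135, -0.064], "turn": 0},
    {"hand": 0.03, "xyz": [0.11, 0.135, -0.064], "turn": 0},
    {"hand": 0.03, "xyz": [0.128, 0.135, -0.064], "turn": 0},
    {"hand": 0.03, "xyz": [0.135, 0.135, -0.064], "turn": 0},
    {"hand": 0.03, "xyz": [0.138, 0.135, -0.064], "turn": 0},
  ],
)

```text
clock: 5.88
position: [454.6, 164.7, 70.9]
ee_rot: [-0.102, 0.7, 0.101, 0.7]
contact_force: [-0.6, -1.2, -0.6]
gripper_width: 36.8
```

```bash
python3 go.py 455 165 66 106; python3 - <<'E'
from h import *
d=cam("scene"); crop(d,"s4.png",200,160,440,330,3.2)
E
```

```text
t=5.88 pos=[454.6 164.7  70.9] jaw=106.5 w=36.8 F=[-0.6 -1.2 -0.6] j=[ 0.68  0.37 -0.56  0.   -0.65 -1.97]
 shift=[0.0049 0.0002 0.0005] turn=0.5 (or -179.5)
```

View pics/s4.png

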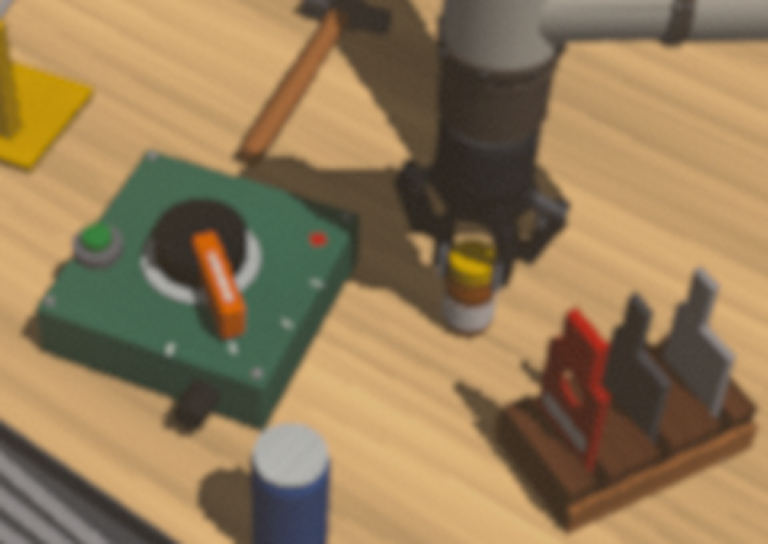

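Emit:
carry_out(
  plan=[
    {"hand": 0.03, "xyz": [0.002, 0, 0], "turn": 0},
    {"hand": 0.03, "xyz": [0.004, 0, 0], "turn": 0},
    {"hand": 0.03, "xyz": [0.004, 0, 0], "turn": 0},
  ],
)

```text
clock: 6.3
position: [454.6, 164.8, 67.5]
ee_rot: [-0.101, 0.7, 0.101, 0.7]
contact_force: [0.6, 1.0, -2.3]
gripper_width: 36.9
```

Emit:
carry_out(
  plan=[
    {"hand": 0.03, "xyz": [0.001, 0, 0], "turn": 0},
    {"hand": 0.03, "xyz": [0.002, 0, 0], "turn": 0},
    {"hand": 0.03, "xyz": [0.002, 0, 0], "turn": 0},
  ],
)

```text
clock: 6.68
position: [455.0, 165.0, 66.2]
ee_rot: [-0.102, 0.699, 0.102, 0.7]
contact_force: [-1.6, -0.5, 6.2]
gripper_width: 36.5
```

It's touching the bench (force jumped from -2.3 to +6.2 N at a TCP height of about 66 mm, as predicted). I'll ease off, release and rise.

Emit:
carry_out(
  plan=[
    {"hand": 0.03, "xyz": [-0.001, 0, 0], "turn": 0},
    {"hand": 0.045, "xyz": [-0.001, 0, 0], "turn": 0},
    {"hand": 0.065, "xyz": [-0.001, 0, 0], "turn": 0},
    {"hand": 0.075, "xyz": [-0.001, 0, 0], "turn": 0},
    {"hand": 0.075, "xyz": [-0.001, 0, 0], "turn": 0},
    {"hand": 0.075, "xyz": [-0.02, 0, 0], "turn": 0},
    {"hand": 0.075, "xyz": [-0.06, 0, 0], "turn": 0},
    {"hand": 0.075, "xyz": [-0.12, 0, 0], "turn": 0},
    {"hand": 0.075, "xyz": [-0.14, 0, 0], "turn": 0},
  ],
)

```text
clock: 7.8
position: [456.0, 165.7, 209.2]
ee_rot: [-0.101, 0.697, 0.103, 0.702]
contact_force: [0.2, -0.5, -0.1]
gripper_width: 74.7
```

```bash
python3 go.py 620 0 200 106; python3 - <<'E'
from h import *
d=cam("scene"); crop(d,"s5.png",200,160,440,330,3.2)
d=cam("wrist"); cv2.imwrite("pics/w5.png",d["img"])
E
```

```text
t=7.80 pos=[456.  165.7 209.2] jaw=106.5 w=74.7 F=[ 0.2 -0.5 -0.1] j=[ 0.68  0.18 -0.39  0.   -1.   -1.97]
 shift=[ 0.0096 -0.2055  0.1101] turn=0.5 (or -179.5)
```

View pics/s5.png

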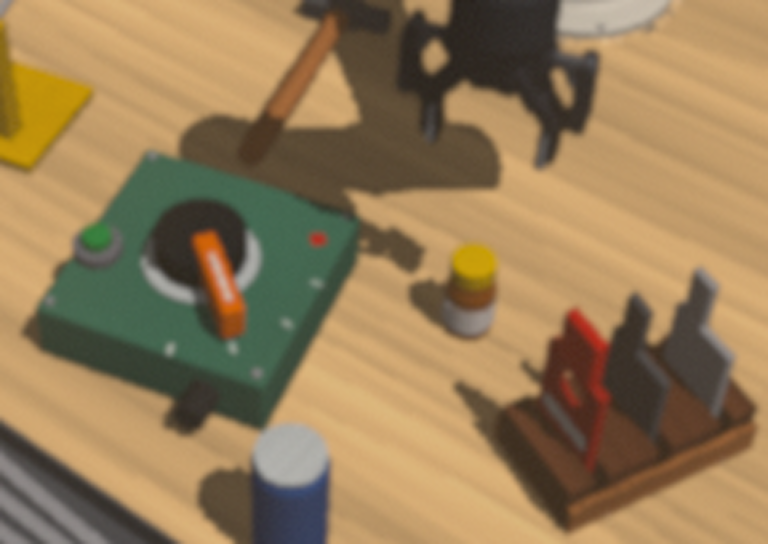

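View pics/w5.png

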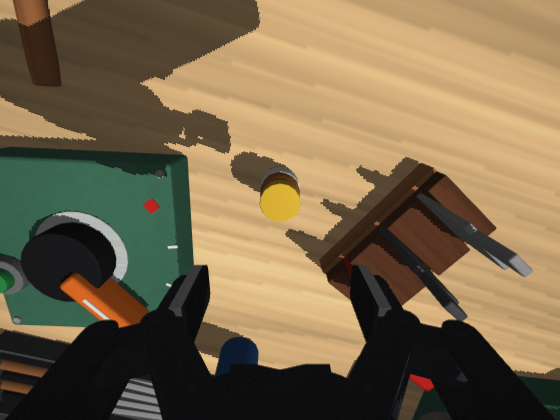

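The jar is upright on the bench at crop (473,290), and the rest of the scene is unchanged. Next is the pointer. I'll use closed fingers with the jaw line kept parallel to the pointer, starting on its clockwise side.

```bash
python3 go.py 643 26 209 56
```

```text
t=7.90 pos=[455.8 165.6 208.1] jaw=106.5 w=75.0 F=[ 0.2  0.1 -0.7] j=[ 0.68  0.18 -0.39  0.   -0.99 -1.97]
 shift=[-0.0004 -0.1871  0.1399] turn=50.5 (or -129.5)
```

Emit:
carry_out(
  plan=[
    {"hand": 0.0, "xyz": [0, -0.03, 0.022], "turn": 5},
    {"hand": 0.0, "xyz": [0, -0.075, 0.056], "turn": 15},
    {"hand": 0.0, "xyz": [0, -0.12, 0.09], "turn": 25},
    {"hand": 0.0, "xyz": [0, -0.165, 0.123], "turn": 35},
    {"hand": 0.0, "xyz": [0, -0.187, 0.14], "turn": 45},
    {"hand": 0.0, "xyz": [0, -0.187, 0.14], "turn": 50.5},
    {"hand": 0.0, "xyz": [0, -0.187, 0.14], "turn": 50.5},
  ],
)

```text
clock: 8.78
position: [641.3, 24.7, 202.9]
ee_rot: [0.206, 0.677, -0.207, 0.675]
contact_force: [0.9, 0.1, 0.2]
gripper_width: -0.4
```

```bash
python3 go.py 643 26 96 56; python3 - <<'E'
from m1 import *
np.set_printoptions(precision=1,suppress=True)
d=cam("wrist"); cv2.imwrite("pics/w6.png",d["img"])
c,_=blobs(d,(4,150,120),(15,255,255),(0,0,560,420),60)
for x in c[:2]:
    r=cv2.minAreaRect(x); print(r,[onz(d,u,v,102) for u,v in cv2.boxPoints(r)])
E
```

```text
t=8.78 pos=[641.3  24.7 202.9] jaw=56.0 w=-0.4 F=[0.9 0.1 0.2] j=[ 0.29  0.45 -0.01 -0.   -1.12 -2.45]
 shift=[0.1069 0.0023 0.001 ] turn=0.0 (or -180.0)
((24.660890579223633, 47.358909606933594), (82.95414733886719, 24.34447479248047), 39.28940963745117) [array([416.7, -65.9, 102. ]), array([415.4, -48.2, 102. ]), array([461.3, -36.7, 102. ]), array([463.6, -55.1, 102. ])]
((270.0, 177.0), (28.0, 74.0), 90.0) [array([583.3,  19.7, 102. ]), array([615.6,  67.6, 102. ]), array([634.7,  55.5, 102. ]), array([601.4,   6.1, 102. ])]
```

View pics/w6.png

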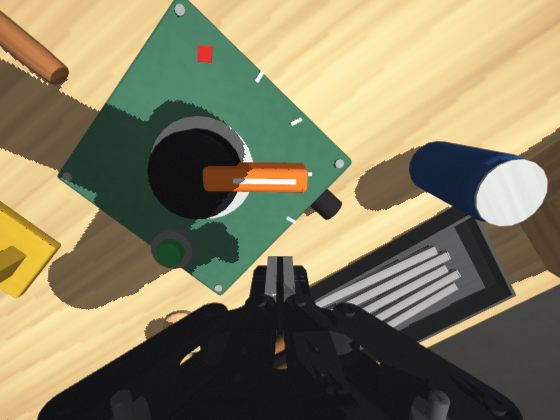

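The wrist view confirms the pointer is parallel to the jaw line (it runs horizontally at row 177). The closed fingers at (280,275) are on its clockwise side, well away from the green button at (168,248). I'll descend, then push round the arc.

Emit:
carry_out(
  plan=[
    {"hand": 0.0, "xyz": [0.03, 0.001, 0.001], "turn": 0},
    {"hand": 0.0, "xyz": [0.07, 0.002, 0.001], "turn": 0},
    {"hand": 0.0, "xyz": [0.1, 0.002, 0.001], "turn": 0},
    {"hand": 0.0, "xyz": [0.107, 0.002, 0.001], "turn": 0},
    {"hand": 0.0, "xyz": [0.107, 0.002, 0.001], "turn": 0},
  ],
)

```text
clock: 9.45
position: [643.9, 26.6, 98.6]
ee_rot: [0.206, 0.676, -0.206, 0.676]
contact_force: [0.3, 0.2, 0.4]
gripper_width: -0.2
```

```bash
cat > arc.py <<'E'
import sys
from go import *
# pusher path: axis A, pointer angle phi, rho along pointer, s behind it
A=np.array([573.8,-17.9]); rho=75; s=float(sys.argv[2]) if len(sys.argv)>2 else 21.
S=arm.read_state(); R=Ro.from_quat(S["ee_rot"]).as_matrix(); p=np.array(S["position"])
jy=np.degrees(np.arctan2(R[1,1],R[0,1])); dxy=p[:2]-A; print("t",S["clock"],"r",np.linalg.norm(dxy),"ang",np.degrees(np.arctan2(dxy[1],dxy[0])),"jaw",jy,"pos",p.round(1),"F",np.round(S["contact_force"],1))
for phi in [float(v) for v in sys.argv[1].split(",")]:
    f=np.radians(phi); q=A+rho*np.array([np.cos(f),np.sin(f)])+s*np.array([np.sin(f),-np.cos(f)])
    d=R.T@(np.r_[q,p[2]]-p)/1000; print(phi,d.round(4),"turn",round(jy-phi,1))
E
python3 arc.py 56,62,68,74,80,86,92,98,104,110,116,122,128,134,140; python3 - <<'E'
from h import *
d=cam("scene"); crop(d,"s6.png",190,170,350,300,4)
E
```

```text
t 9.45 r 83.05184798998161 ang 32.405011233844796 jaw 56.070723657860476 pos [643.9  26.6  98.6] F [0.3 0.2 0.4]
56.0 [-0.     -0.0011 -0.0122] turn 0.1
62.0 [-0.      0.0007 -0.0202] turn -5.9
68.0 [-0.      0.0017 -0.0283] turn -11.9
74.0 [-0.      0.0018 -0.0364] turn -17.9
80.0 [-0.      0.001  -0.0446] turn -23.9
86.0 [-0.     -0.0006 -0.0526] turn -29.9
92.0 [-0.     -0.003  -0.0603] turn -35.9
98.0 [-0.     -0.0062 -0.0678] turn -41.9
104.0 [-0.     -0.0102 -0.0749] turn -47.9
110.0 [-0.     -0.0149 -0.0816] turn -53.9
116.0 [-0.     -0.0203 -0.0877] turn -59.9
122.0 [-0.     -0.0263 -0.0933] turn -65.9
128.0 [-0.     -0.0328 -0.0981] turn -71.9
134.0 [-0.     -0.0398 -0.1023] turn -77.9
140.0 [-0.     -0.0473 -0.1057] turn -83.9
```

View pics/s6.png

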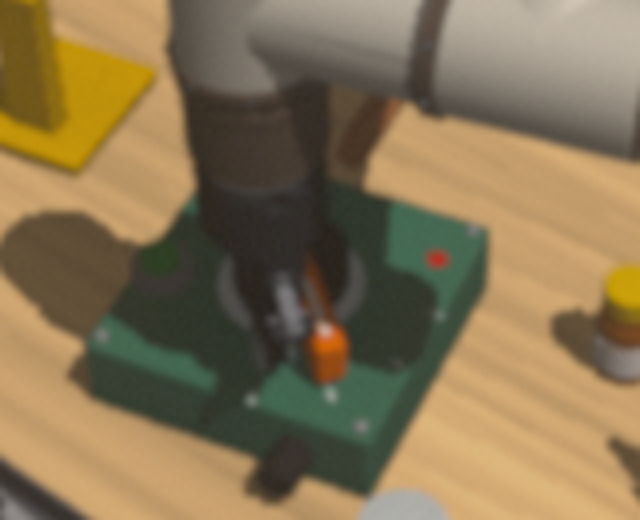

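Emit:
carry_out(
  plan=[
    {"hand": 0.0, "xyz": [0.002, -0.001, -0.007], "turn": 0},
    {"hand": 0.0, "xyz": [0.003, -0.001, -0.012], "turn": 0},
    {"hand": 0.0, "xyz": [0.003, 0.001, -0.02], "turn": -6},
    {"hand": 0.0, "xyz": [0.003, 0.002, -0.028], "turn": -12},
    {"hand": 0.0, "xyz": [0.003, 0.002, -0.036], "turn": -18},
    {"hand": 0.0, "xyz": [0.003, 0.001, -0.045], "turn": -24},
    {"hand": 0.0, "xyz": [0.003, -0.001, -0.053], "turn": -30},
    {"hand": 0.0, "xyz": [0.003, -0.003, -0.06], "turn": -36},
    {"hand": 0.0, "xyz": [0.003, -0.006, -0.068], "turn": -42},
    {"hand": 0.0, "xyz": [0.003, -0.01, -0.075], "turn": -48},
  ],
)

```text
clock: 10.75
position: [577.4, 60.5, 96.5]
ee_rot: [-0.087, 0.7, 0.088, 0.703]
contact_force: [3.1, -0.5, -0.1]
gripper_width: 0.1
```

```bash
python3 arc.py 104,110,116,122,128,134,137,140,142; python3 - <<'E'
from h import *
d=cam("scene"); crop(d,"s7.png",190,170,350,300,4)
d=cam("wrist"); cv2.imwrite("pics/w7.png",d["img"])
E
```

```text
t 10.75 r 78.51120444308908 ang 87.3817816009002 jaw 104.2399932849019 pos [577.4  60.5  96.5] F [ 3.1 -0.5 -0.1]
104.0 [-0.     -0.0002 -0.0015] turn 0.2
110.0 [-0.      0.0016 -0.0094] turn -5.8
116.0 [-0.0001  0.0026 -0.0175] turn -11.8
122.0 [-0.0001  0.0027 -0.0256] turn -17.8
128.0 [-0.0002  0.002  -0.0338] turn -23.8
134.0 [-0.0002  0.0004 -0.0418] turn -29.8
137.0 [-0.0002 -0.0007 -0.0457] turn -32.8
140.0 [-0.0002 -0.002  -0.0496] turn -35.8
142.0 [-0.0003 -0.003  -0.0521] turn -37.8
```

View pics/w7.png

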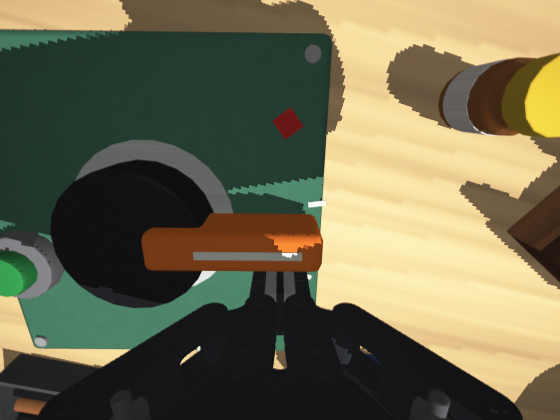

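The fingers are pushing the pointer's flank. The pointer is parallel to the jaw line at about 104°, and 3 N matches a 0.2 N m knob at 75 mm. I'll continue towards the stop at about 140°.

Emit:
carry_out(
  plan=[
    {"hand": 0.0, "xyz": [0, 0.002, -0.01], "turn": -6},
    {"hand": 0.0, "xyz": [0, 0.003, -0.018], "turn": -12},
    {"hand": 0.0, "xyz": [0, 0.003, -0.026], "turn": -18},
    {"hand": 0.0, "xyz": [0, 0.002, -0.034], "turn": -24},
    {"hand": 0.0, "xyz": [0, 0.0, -0.042], "turn": -30},
    {"hand": 0.0, "xyz": [0, -0.001, -0.046], "turn": -33},
    {"hand": 0.0, "xyz": [0, -0.001, -0.046], "turn": -33},
  ],
)

```text
clock: 11.72
position: [532.7, 48.5, 96.2]
ee_rot: [-0.282, 0.648, 0.281, 0.65]
contact_force: [1.7, 0.7, 1.6]
gripper_width: -0.4
```

```bash
python3 arc.py 137,139,140,141,142,143,144; python3 - <<'E'
from h import *
d=cam("top"); crop(d,"t8.png",230,165,330,265,6)
d=cam("wrist"); cv2.imwrite("pics/w8.png",d["img"])
E
```

```text
t 11.725 r 78.11643605243502 ang 121.78458815820036 jaw 136.90822510988212 pos [532.7  48.5  96.2] F [1.7 0.7 1.6]
137.0 [ 0.     -0.0004  0.0005] turn -0.1
139.0 [-0.      0.0003 -0.0021] turn -2.1
140.0 [-0.      0.0006 -0.0035] turn -3.1
141.0 [-0.      0.0009 -0.0048] turn -4.1
142.0 [-0.      0.0012 -0.0061] turn -5.1
143.0 [-0.      0.0014 -0.0075] turn -6.1
144.0 [-0.      0.0016 -0.0088] turn -7.1
```

View pics/w8.png

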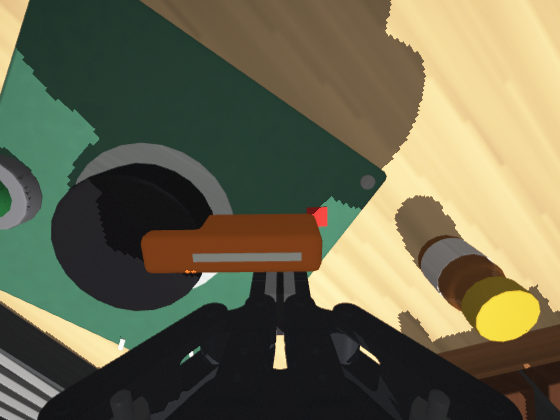

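The pointer is close to the red mark, which now shows at (318,215) right beside its tip. I'll creep on and watch the force for the stop.

Emit:
carry_out(
  plan=[
    {"hand": 0.0, "xyz": [0, 0.0, -0.002], "turn": -1.5},
    {"hand": 0.0, "xyz": [0, 0.0, -0.0035], "turn": -3},
    {"hand": 0.0, "xyz": [0, 0.0, -0.0035], "turn": -3},
  ],
)

```text
clock: 12.2
position: [530.3, 46.6, 95.7]
ee_rot: [-0.299, 0.64, 0.299, 0.642]
contact_force: [1.7, 6.1, 1.5]
gripper_width: -0.1
```

Emit:
carry_out(
  plan=[
    {"hand": 0.0, "xyz": [0, 0, -0.001], "turn": 0},
    {"hand": 0.0, "xyz": [0, 0, -0.002], "turn": 0},
    {"hand": 0.0, "xyz": [0, 0, -0.002], "turn": 0},
  ],
)

```text
clock: 12.58
position: [530.3, 46.4, 95.8]
ee_rot: [-0.299, 0.638, 0.299, 0.643]
contact_force: [3.6, 11.0, -0.8]
gripper_width: 0.0
```

```bash
python3 arc.py 140,142; python3 - <<'E'
from h import *
d=cam("wrist"); cv2.imwrite("pics/w9.png",d["img"])
E
```

```text
t 12.575 r 77.64349527275547 ang 124.04829095893452 jaw 140.02922522456913 pos [530.3  46.4  95.8] F [ 3.6 11.  -0.8]
140.0 [-0.      0.0003 -0.0003] turn 0.0
142.0 [-0.     0.001 -0.003] turn -2.0
```

View pics/w9.png

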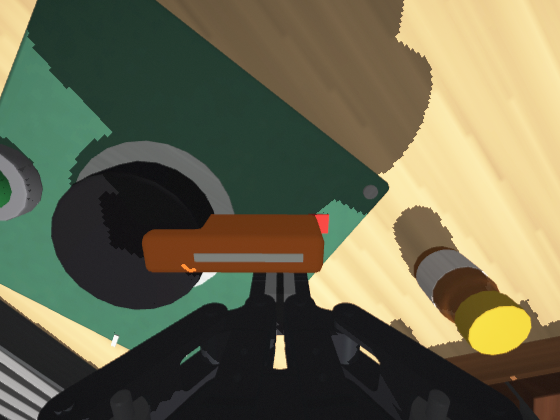

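The pusher stopped advancing (same position after 2 mm more command) while the force rose from 6 to 11.6 N, so it's at the stop at about 140° world, where 2.2 rad was predicted. I'll back off and lift, then check.

Emit:
carry_out(
  plan=[
    {"hand": 0.0, "xyz": [0, 0, 0.005], "turn": 0},
    {"hand": 0.0, "xyz": [0, 0, 0.012], "turn": 0},
    {"hand": 0.0, "xyz": [-0.02, 0, 0.014], "turn": 0},
    {"hand": 0.0, "xyz": [-0.07, 0, 0.014], "turn": 0},
    {"hand": 0.02, "xyz": [-0.13, 0, 0.014], "turn": 0},
    {"hand": 0.04, "xyz": [-0.15, 0, 0.014], "turn": 0},
  ],
)

```text
clock: 13.38
position: [537.9, 54.3, 249.0]
ee_rot: [-0.299, 0.639, 0.298, 0.643]
contact_force: [0.0, 0.4, -0.3]
gripper_width: 35.8
```

```bash
python3 arc.py 140; python3 - <<'E'
from m1 import *
np.set_printoptions(precision=1,suppress=True)
d=cam("wrist"); cv2.imwrite("pics/w10.png",d["img"])
A=np.array([573.8,-17.9])
c,_=blobs(d,(4,150,60),(15,255,255),(0,0,560,420),200)
for x in c[:2]:
    r=cv2.minAreaRect(x); P=np.array([onz(d,u,v,102) for u,v in cv2.boxPoints(r)]); print(r,P)
t=cam("top"); crop(t,"t10.png",120,145,420,295,2.6)
hs=cv2.cvtColor(t["img"],cv2.COLOR_BGR2HSV)
E
```

```text
t 13.375 r 80.60816883268757 ang 116.45616508596366 jaw 139.9874663242349 pos [537.9  54.3 249. ] F [ 0.   0.4 -0.3]
140.0 [-0.      0.0011 -0.0112] turn -0.0
((258.49554443359375, 165.24147033691406), (24.944570541381836, 89.14193725585938), 89.01223754882812) [[556.2 -20.7 102. ]
 [491.9  31.5 102. ]
 [506.3  50.2 102. ]
 [572.5  -3.4 102. ]]
((432.68231201171875, 268.0705871582031), (15.835925102233887, 121.69800567626953), 77.47119140625) [[515.9 180.1 102. ]
 [403.9 232.9 102. ]
 [409.4 251.9 102. ]
 [524.  198.7 102. ]]
```

View pics/w10.png

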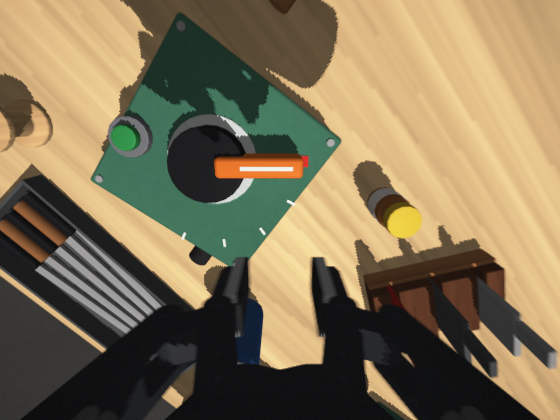

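View pics/t10.png

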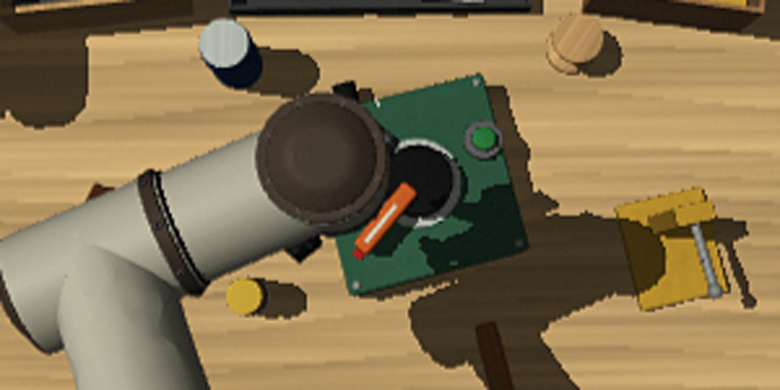

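The pointer now lies at about 141° with its tip at the red mark, while the start button looks untouched. Next I'll measure the rack and plate, using the unobstructed first top view and a wrist view.

```bash
cat > m3.py <<'E'
from m1 import *
np.set_printoptions(precision=1,suppress=True)
t=cam("top"); t["img"]=cv2.imread("pics/top0.png")   # same fixed camera, first picture (arm out of the way)
c,_=blobs(t,(0,150,100),(5,255,255),(140,210,200,250))
r=cv2.minAreaRect(c[0]); print(r); P=np.array([onz(t,u,v,167) for u,v in cv2.boxPoints(r)]); print("tab",P,P.mean(0)); 
crop(t,"t11.png",120,205,210,295,8)
for u,v in [(156.2,228.1)]: print(onz(t,u,v,167))
E
python3 m3.py; python3 go.py 480 270 300 155
```

```text
((156.0206298828125, 227.95359802246094), (14.417915344238281, 3.9598500728607178), 23.962491989135742)
tab [[535.9 318.6 167. ]
 [545.  314.7 167. ]
 [529.7 281.1 167. ]
 [520.5 285.1 167. ]] [532.8 299.9 167. ]
[532.4 299.4 167. ]
t=13.53 pos=[536.6  54.2 245.5] jaw=140.0 w=40.3 F=[ 0.2  0.1 -0.2] j=[ 0.4   0.24 -0.21 -0.   -1.12 -1.1 ]
 shift=[-0.0544  0.1822  0.1288] turn=-15.0 (or 165.0)
```

View pics/t11.png

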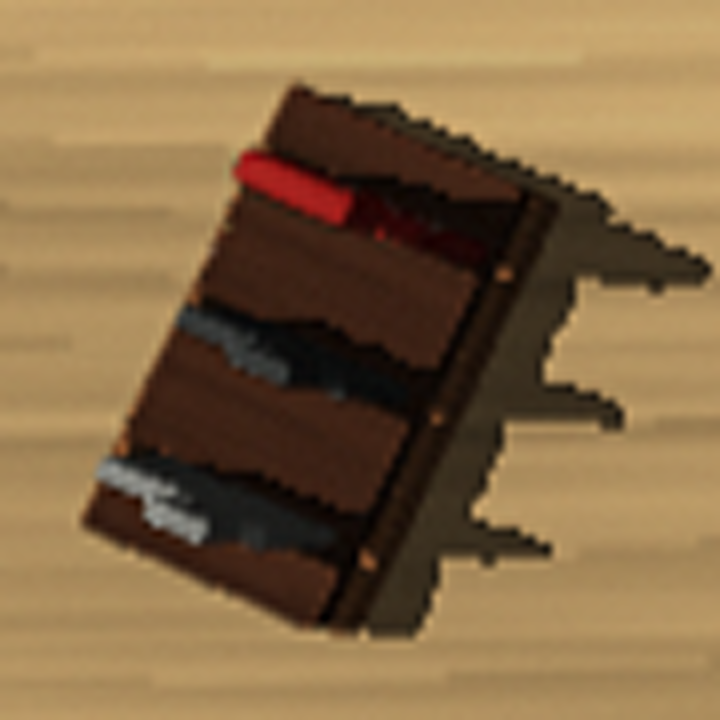

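The plate tab's centre is about (532.6,299.7). The slot runs along 65.4°, so the plate's thickness direction, and hence the jaw, is 155.4°. I'll move directly above it and look.

```bash
python3 go.py 532.6 299.7 262 155.2; python3 - <<'E'
from m1 import *
np.set_printoptions(precision=1,suppress=True)
t=cam("top")
Q={k:onz(t,120+u/8,205+v/8,47) for k,(u,v) in dict(A=(297,88),B=(85,522),C=(525,195),D=(325,615)).items()}
print(Q)
for a,b in ["BA","DC","AC","BD"]:
    w=Q[b]-Q[a]; print(a,b,np.linalg.norm(w),np.degrees(np.arctan2(w[1],w[0])))
E
```

```text
t=13.53 pos=[536.6  54.2 245.5] jaw=140.0 w=40.3 F=[ 0.2  0.1 -0.2] j=[ 0.4   0.24 -0.21 -0.   -1.12 -1.1 ]
 shift=[-0.0164  0.161   0.1853] turn=-15.2 (or 164.8)
{'A': array([575.9, 327.4,  47. ]), 'B': array([425.3, 398.6,  47. ]), 'C': array([537.2, 247.2,  47. ]), 'D': array([392.1, 315.1,  47. ])}
B A 166.59178343924216 -25.273279883445714
D C 160.2134380365951 -25.11015692240869
A C 89.1451058646183 -115.77052870998232
B D 89.77304830388195 -111.69345511593782
```

Emit:
carry_out(
  plan=[
    {"hand": 0.04, "xyz": [-0.016, 0.02, 0.023], "turn": 0},
    {"hand": 0.04, "xyz": [-0.016, 0.055, 0.063], "turn": -5},
    {"hand": 0.04, "xyz": [-0.016, 0.095, 0.11], "turn": -10},
    {"hand": 0.04, "xyz": [-0.016, 0.135, 0.155], "turn": -15},
    {"hand": 0.04, "xyz": [-0.016, 0.155, 0.178], "turn": -15},
    {"hand": 0.04, "xyz": [-0.016, 0.161, 0.185], "turn": -15},
    {"hand": 0.04, "xyz": [-0.016, 0.161, 0.185], "turn": -15},
  ],
)

```text
clock: 14.45
position: [532.1, 299.3, 259.4]
ee_rot: [-0.38, 0.598, 0.38, 0.595]
contact_force: [0.7, -0.4, 0.6]
gripper_width: 39.7
```

```bash
python3 go.py 532.6 299.7 150 155; python3 - <<'E'
from m1 import *
np.set_printoptions(precision=1,suppress=True)
d=cam("wrist"); cv2.imwrite("pics/w12.png",d["img"])
c,_=blobs(d,(0,150,60),(6,255,255),(150,80,420,330),50)
for x in c[:3]:
    r=cv2.minAreaRect(x); P=np.array([onz(d,u,v,167) for u,v in cv2.boxPoints(r)]); print(r,P,P.mean(0))
E
```

```text
t=14.45 pos=[532.1 299.3 259.4] jaw=155.0 w=39.7 F=[ 0.7 -0.4  0.6] j=[ 0.78  0.35 -0.01 -0.   -1.21 -1.21]
 shift=[ 0.1094 -0.0005  0.0009] turn=0.0 (or -180.0)
((278.0, 207.5), (71.0, 14.0), 90.0) [[521.3 259.7 167. ]
 [511.7 264.2 167. ]
 [536.4 318.1 167. ]
 [546.9 313.2 167. ]] [529.1 288.8 167. ]
```

View pics/w12.png

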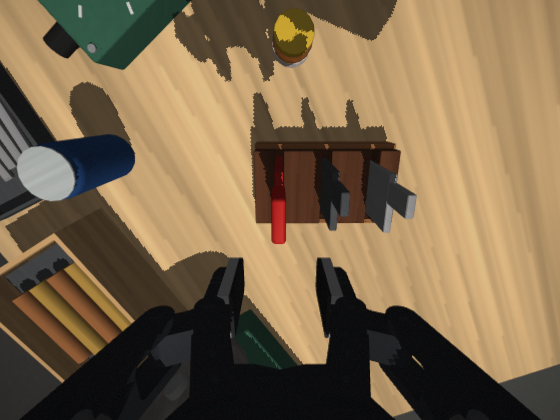

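The plate's tab is at (279,220), aligned vertically between the fingers (centre column ~280). The cast point (533,298) agrees with the top view within 2 mm. I'll descend to the tab and grip.

Emit:
carry_out(
  plan=[
    {"hand": 0.04, "xyz": [0.03, 0, 0], "turn": 0},
    {"hand": 0.04, "xyz": [0.07, -0.001, 0], "turn": 0},
    {"hand": 0.04, "xyz": [0.1, -0.001, 0], "turn": 0},
    {"hand": 0.04, "xyz": [0.109, -0.001, 0], "turn": 0},
    {"hand": 0.04, "xyz": [0.111, -0.001, 0], "turn": 0},
  ],
)

```text
clock: 15.12
position: [534.0, 298.6, 150.7]
ee_rot: [-0.38, 0.596, 0.38, 0.597]
contact_force: [0.0, -0.6, 0.3]
gripper_width: 40.2
```

```bash
python3 go.py 532.8 298.7 148 155; python3 - <<'E'
from h import *
d=cam("scene"); crop(d,"s13.png",330,200,450,330,4)
d=cam("wrist"); cv2.imwrite("pics/w13.png",d["img"])
E
```

```text
t=15.12 pos=[534.  298.6 150.7] jaw=154.9 w=40.2 F=[ 0.  -0.6  0.3] j=[ 0.77  0.44 -0.16  0.   -0.97 -1.21]
 shift=[ 0.0027  0.0011 -0.0004] turn=-0.1 (or 179.9)
```

View pics/s13.png

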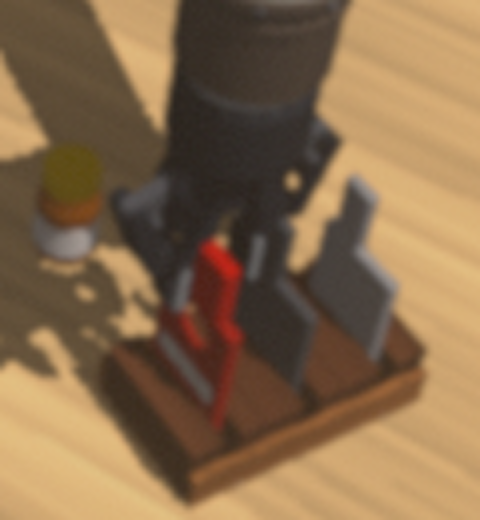

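View pics/w13.png

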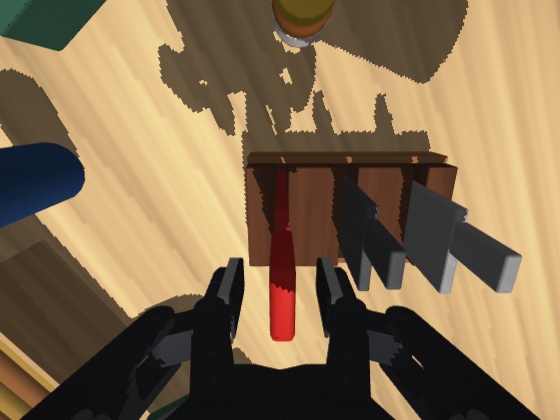

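The tab sits between the pads and clear of the neighbouring blank. I'll close on it.

Emit:
carry_out(
  plan=[
    {"hand": 0.03, "xyz": [0.001, 0, 0], "turn": 0},
    {"hand": 0.015, "xyz": [0.001, 0, 0], "turn": 0},
    {"hand": 0.005, "xyz": [0.001, 0, 0], "turn": 0},
    {"hand": 0.005, "xyz": [0.001, 0, 0], "turn": 0},
    {"hand": 0.005, "xyz": [0.001, 0, 0], "turn": 0},
  ],
)

```text
clock: 15.85
position: [533.9, 299.6, 150.1]
ee_rot: [-0.38, 0.596, 0.38, 0.597]
contact_force: [-0.0, 0.1, 4.3]
gripper_width: 11.4
```

Emit:
carry_out(
  plan=[
    {"hand": 0.005, "xyz": [-0.003, 0, 0], "turn": 0},
    {"hand": 0.005, "xyz": [-0.01, 0, 0], "turn": 0},
    {"hand": 0.005, "xyz": [-0.022, 0, 0], "turn": 0},
    {"hand": 0.005, "xyz": [-0.036, 0, 0], "turn": 0},
    {"hand": 0.005, "xyz": [-0.055, 0, 0], "turn": 0},
    {"hand": 0.005, "xyz": [-0.08, 0, 0], "turn": 0},
    {"hand": 0.005, "xyz": [-0.11, 0, 0], "turn": 0},
    {"hand": 0.005, "xyz": [-0.14, 0, 0], "turn": 0},
    {"hand": 0.005, "xyz": [-0.155, 0, 0], "turn": 0},
    {"hand": 0.005, "xyz": [-0.16, 0, 0], "turn": 0},
  ],
)

```text
clock: 17.1
position: [533.5, 299.4, 310.3]
ee_rot: [-0.38, 0.596, 0.38, 0.597]
contact_force: [-0.9, -0.5, -2.9]
gripper_width: 11.4
```

```bash
python3 go.py 532.8 298.7 310 155; python3 - <<'E'
from h import *
d=cam("scene"); crop(d,"s14.png",310,120,470,330,3)
d=cam("wrist"); cv2.imwrite("pics/w14.png",d["img"])
E
```

```text
t=17.10 pos=[533.5 299.4 310.3] jaw=155.0 w=11.4 F=[-0.9 -0.5 -2.9] j=[ 0.78  0.33  0.08 -0.   -1.32 -1.21]
 shift=[ 0.0003  0.0003 -0.0009] turn=-0.0 (or 180.0)
```

View pics/s14.png

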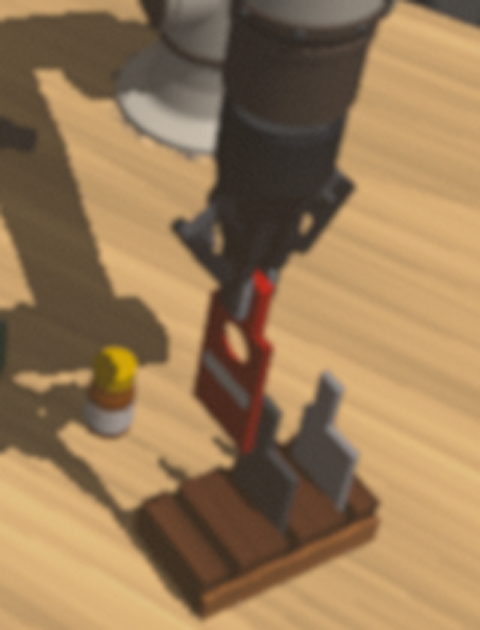

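View pics/w14.png

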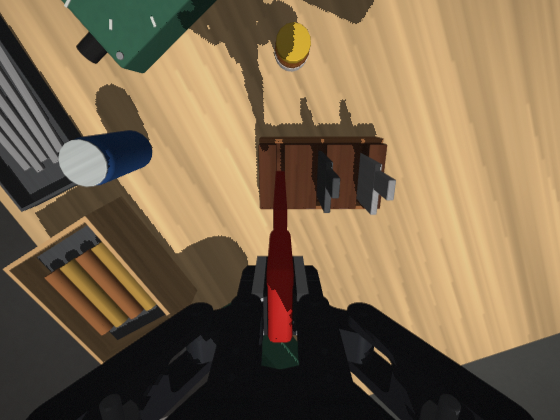

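The plate is lifted clear and hangs straight, with both blanks still standing in their slots. Next I'll measure the stand and peg from the first, unobstructed scene and top pictures.

```bash
python3 - <<'E'
import cv2
for n,(u0,v0,u1,v1) in dict(top=(345,205,420,275),scene=(170,140,240,215)).items():
    im=cv2.imread(f"pics/{n}0.png")[v0:v1,u0:u1]; cv2.imwrite(f"pics/z_{n}.png",cv2.resize(im,None,fx=8,fy=8,interpolation=cv2.INTER_CUBIC))
E
```

```text
(no output)
```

View pics/z_top.png

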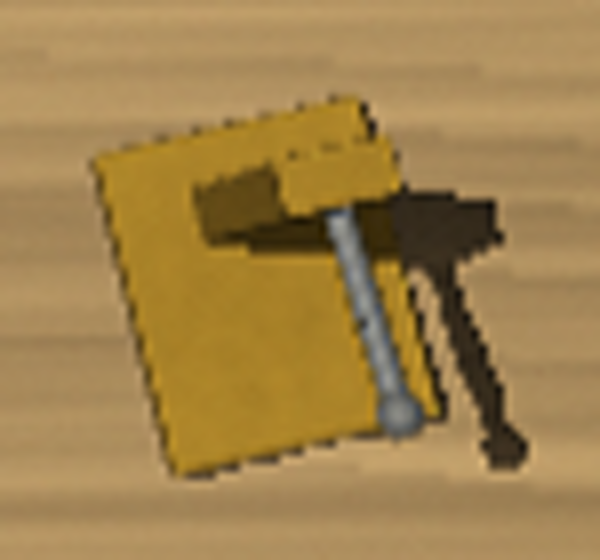

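View pics/z_scene.png

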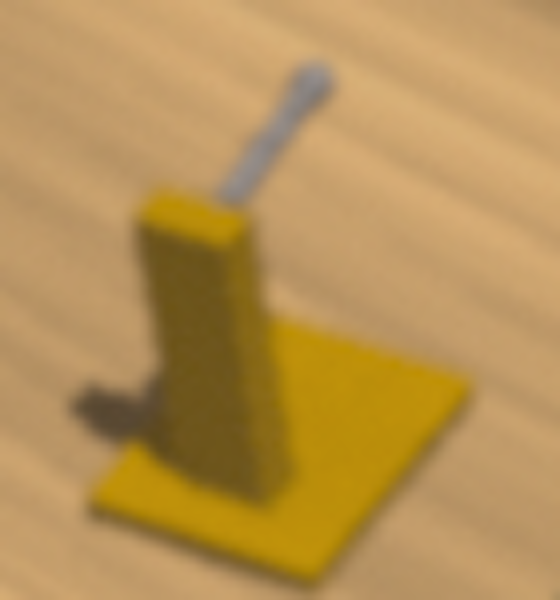

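```bash
cat > m4.py <<'E'
from h import *
np.set_printoptions(precision=1,suppress=True)
t=cam("top"); e=cam("scene")
T=lambda u,v:(345+(u+.5)/8-.5,205+(v+.5)/8-.5)
S=lambda u,v:(170+(u+.5)/8-.5,140+(v+.5)/8-.5)
def tri(a,b):
    (C1,r1),(C2,r2)=a,b; A=np.c_[r1,-r2]; x,*_=np.linalg.lstsq(A,C2-C1,rcond=None); p1=C1+x[0]*r1;p2=C2+x[1]*r2; return (p1+p2)/2,np.linalg.norm(p1-p2)
print("ball tri",tri(ray(t,*T(400,413)),ray(e,*S(317,75)))," top@141",onz(t,*T(400,413),141)," scene@141",onz(e,*S(317,75),141))
print("root tri",tri(ray(t,*T(340,212)),ray(e,*S(232,198)))," top@129",onz(t,*T(340,212),129))
F=np.array([onz(t,*T(u,v),14) for u,v in [(93,160),(360,97),(440,415),(178,475)]]); print("foot",F,F.mean(0))
for i in range(4):
    w=F[(i+1)%4]-F[i]; print(np.linalg.norm(w),np.degrees(np.arctan2(w[1],w[0])))
G=np.array([onz(e,*S(u,v),14) for u,v in [(470,383),(315,572),(92,500)]]); print("foot scene",G)
U=np.array([onz(t,*T(u,v),142) for u,v in [(277,163),(393,138),(401,190),(288,214)]]); print("up top",U,U.mean(0))
U=np.array([onz(e,*S(u,v),142) for u,v in [(140,222),(240,242),(252,207),(160,188)]]); print("up top scene",U,U.mean(0))
E
python3 m4.py
```

```text
ball tri (array([ 453. , -312.5,  143.5]), np.float64(0.8725477301895308))  top@141 [ 453.3 -313.5  141. ]  scene@141 [ 450.6 -314.6  141. ]
root tri (array([ 517.7, -295.1,  138.3]), np.float64(5.086648592060101))  top@129 [ 519.9 -299.6  129. ]
foot [[ 547.4 -240.5   14. ]
 [ 569.2 -338.8   14. ]
 [ 453.5 -363.2   14. ]
 [ 433.3 -267.5   14. ]] [ 500.9 -302.5   14. ]
100.70129628632431 -77.49361019615718
118.2374087272581 -168.1045957070812
97.77791136168891 101.92656703373568
117.25306711662954 13.321274483765064
foot scene [[ 441.  -263.9   14. ]
 [ 550.4 -239.7   14. ]
 [ 572.8 -331.    14. ]]
up top [[ 535.4 -276.1  142. ]
 [ 543.1 -314.6  142. ]
 [ 526.  -316.6  142. ]
 [ 518.6 -279.1  142. ]] [ 530.8 -296.6  142. ]
up top scene [[ 548.2 -305.2  142. ]
 [ 534.9 -270.1  142. ]
 [ 518.9 -280.   142. ]
 [ 530.9 -312.9  142. ]] [ 533.2 -292.   142. ]
```

The foot's centre is (500.9,-302.5) with yaw 12.4°. That predicts the peg tip at (452.1,-313.2), against (453.3,-313.5) measured. Now I'll check where the eye sits relative to the tool.

```bash
cat > eye.py <<'E'
from m1 import *
np.set_printoptions(precision=1,suppress=True)
def eye(roi,view="scene"):
    e=cam(view); s=arm.read_state(); R=Ro.from_quat(s["ee_rot"]).as_matrix(); p=np.array(s["position"])
    hsv=cv2.cvtColor(e["img"],cv2.COLOR_BGR2HSV); m=cv2.inRange(hsv,np.array([0,120,40]),np.array([7,255,255]))|cv2.inRange(hsv,np.array([174,120,40]),np.array([180,255,255]))
    u0,v0,u1,v1=roi; k=np.zeros_like(m); k[v0:v1,u0:u1]=m[v0:v1,u0:u1]
    cs,h=cv2.findContours(k,cv2.RETR_CCOMP,cv2.CHAIN_APPROX_NONE)
    for c,hh in zip(cs,h[0]):
        if hh[3]>=0 and cv2.contourArea(c)>8:
            M=cv2.moments(c); u,v=M["m10"]/M["m00"],M["m01"]/M["m00"]; C,r=ray(e,u,v)
            n=R[:,1]; X=C+r*(n@(p-C))/(n@r); print("hole",u,v,cv2.contourArea(c),"X",X,"rel tool",R.T@(X-p))
if __name__=="__main__":
    import sys; eye([int(a) for a in sys.argv[1:5]],*(sys.argv[5:]))
E
python3 eye.py 330 180 430 300
```

```text
hole 389.3821138211382 261.2520325203252 20.5 X [541.  316.4 186.3] rel tool [121.5   0.   19.4]
```

```bash
python3 - <<'E'
from h import *
d=cam("scene"); crop(d,"s15.png",360,200,420,280,8)
E
```

```text
(no output)
```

View pics/s15.png

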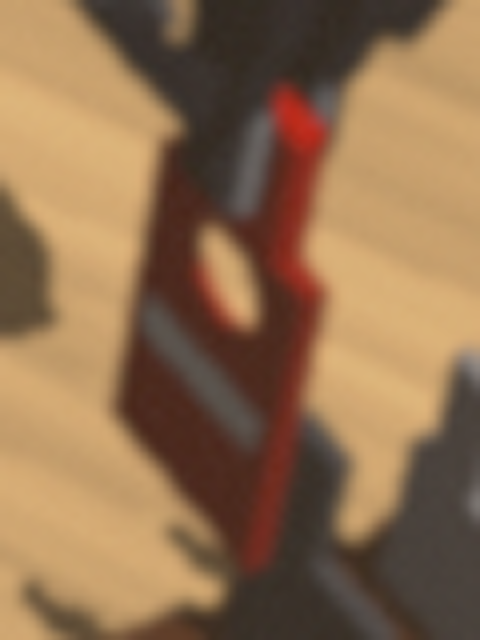

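The eye's opening shows at crop (231,277), i.e. px (388.4,234.2).

```bash
python3 - <<'E'
from m1 import *
np.set_printoptions(precision=1,suppress=True)
e=cam("scene"); s=arm.read_state(); R=Ro.from_quat(s["ee_rot"]).as_matrix(); p=np.array(s["position"]); n=R[:,1]
for (a,b) in [(231,277),(165,140),(318,285),(120,408),(250,572),(274,95),(325,140)]:
    u,v=360+(a+.5)/8-.5,200+(b+.5)/8-.5; C,r=ray(e,u,v); X=C+r*(n@(p-C))/(n@r); print((a,b),X,"rel",R.T@(X-p))
E
python3 go.py 380 -220 310 192.4
```

```text
(231, 277) [533.1 298.9 253.9] rel [54.2 -0.  -0.2]
(165, 140) [518.6 267.7 273.9] rel [ 34.3   0.  -34.6]
(318, 285) [546.3 327.2 280.7] rel [27.4 -0.  31. ]
(120, 408) [519.  268.8 168.2] rel [140.   -0.  -33.2]
(250, 572) [545.7 326.1 164.6] rel [143.5  -0.   29.9]
(274, 95) [534.1 300.9 322.4] rel [-14.3   0.    1.9]
(325, 140) [542.8 319.5 324.9] rel [-16.7   0.   22.4]
t=17.45 pos=[533.3 299.1 308.2] jaw=155.0 w=11.2 F=[ 0.3  0.3 -2.8] j=[ 0.78  0.33  0.07 -0.   -1.32 -1.21]
 shift=[-0.0009 -0.0806 -0.5353] turn=-37.4 (or 142.6)
```

The eye is 53 mm below the TCP and centred sideways (-0.2 mm). I'll now carry the plate to a staging point 45 mm in front of the peg's tip, still high up, while turning to the peg's direction.

```bash
python3 go.py 408.6 -323 310 192.4
```

```text
t=17.45 pos=[533.3 299.1 308.2] jaw=155.0 w=11.2 F=[ 0.3  0.3 -2.8] j=[ 0.78  0.33  0.07 -0.   -1.32 -1.21]
 shift=[-0.0008 -0.1501 -0.6165] turn=-37.4 (or 142.6)
```

Emit:
carry_out(
  plan=[
    {"hand": 0.005, "xyz": [0, -0.004, -0.015], "turn": 0},
    {"hand": 0.005, "xyz": [0, -0.012, -0.05], "turn": -3},
    {"hand": 0.005, "xyz": [0, -0.024, -0.1], "turn": -7},
    {"hand": 0.005, "xyz": [0, -0.036, -0.15], "turn": -11},
    {"hand": 0.005, "xyz": [0, -0.049, -0.2], "turn": -15},
    {"hand": 0.005, "xyz": [0, -0.061, -0.25], "turn": -19},
    {"hand": 0.005, "xyz": [0, -0.073, -0.3], "turn": -23},
    {"hand": 0.005, "xyz": [0, -0.085, -0.35], "turn": -27},
    {"hand": 0.005, "xyz": [0, -0.097, -0.4], "turn": -31},
    {"hand": 0.005, "xyz": [0, -0.11, -0.45], "turn": -35},
    {"hand": 0.005, "xyz": [0, -0.122, -0.5], "turn": -37.4},
    {"hand": 0.005, "xyz": [0, -0.132, -0.54], "turn": -37.4},
  ],
)

```text
clock: 18.95
position: [423.2, -247.9, 309.5]
ee_rot: [0.551, -0.443, -0.551, -0.443]
contact_force: [0.9, 0.3, -2.1]
gripper_width: 11.6
```

```bash
python3 go.py 408.6 -323 310 192.4
```

```text
t=18.95 pos=[ 423.2 -247.9  309.5] jaw=-167.7 w=11.6 F=[ 0.9  0.3 -2.1] j=[-0.2   0.11 -0.21  0.   -1.25  0.41]
 shift=[-0.0005  0.0303 -0.0703] turn=-0.1 (or 179.9)
```

Emit:
carry_out(
  plan=[
    {"hand": 0.005, "xyz": [0, 0.013, -0.03], "turn": 0},
    {"hand": 0.005, "xyz": [0, 0.024, -0.055], "turn": 0},
    {"hand": 0.005, "xyz": [0, 0.029, -0.067], "turn": 0},
    {"hand": 0.005, "xyz": [0, 0.03, -0.07], "turn": 0},
    {"hand": 0.005, "xyz": [0, 0.03, -0.07], "turn": 0},
  ],
)

```text
clock: 19.58
position: [410.5, -320.2, 309.3]
ee_rot: [-0.551, 0.443, 0.551, 0.443]
contact_force: [-0.6, 0.6, -2.6]
gripper_width: 11.2
```

```bash
python3 go.py 408.6 -323 192 192.4; python3 - <<'E'
from h import *
d=cam("scene"); crop(d,"s16.png",140,60,300,230,4)
d=cam("wrist"); cv2.imwrite("pics/w16.png",d["img"])
d=cam("top"); crop(d,"t16.png",330,190,450,310,5)
E
```

```text
t=19.57 pos=[ 410.5 -320.2  309.3] jaw=-167.6 w=11.2 F=[-0.6  0.6 -2.6] j=[-0.35  0.17 -0.14 -0.   -1.26  0.57]
 shift=[ 0.1173  0.0024 -0.0023] turn=0.0 (or -180.0)
```

View pics/s16.png

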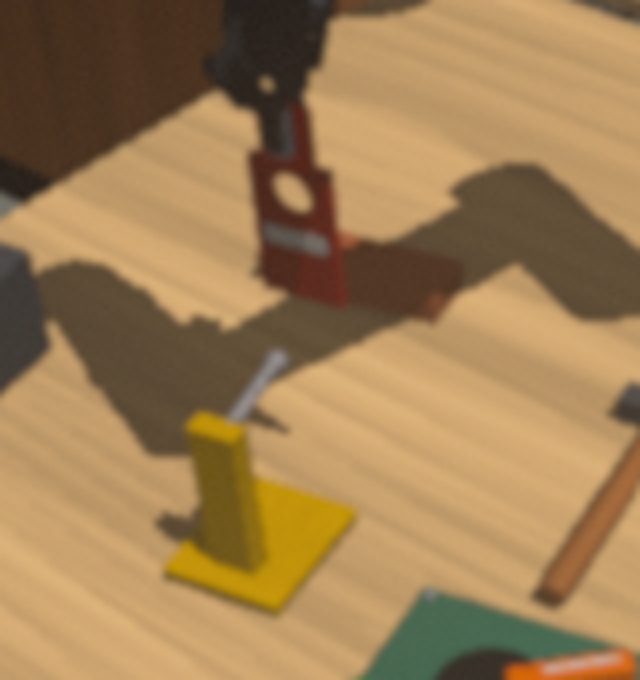

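View pics/w16.png

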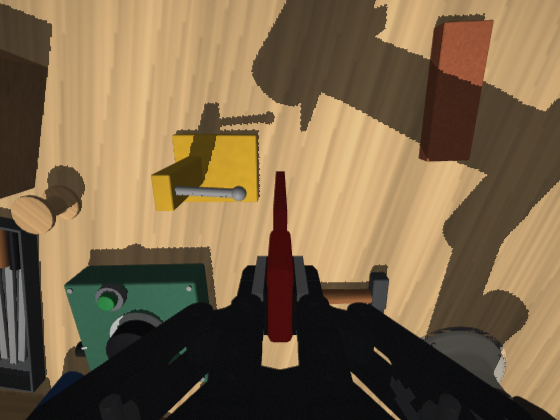

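The wrist view shows the peg nearly parallel to the jaw line, from root (175,190) to ball (238,194), so the plate faces it squarely. I'll cross-check the ball position from this view.

```bash
cat > m5.py <<'E'
from m1 import *
np.set_printoptions(precision=1,suppress=True)
d=cam("wrist"); t=cam("top"); s=arm.read_state(); R=Ro.from_quat(s["ee_rot"]).as_matrix(); p=np.array(s["position"])
B=onz(d,238,194,141); r=onz(d,176,190,129); print("ball",B,"root",r,"dir",np.degrees(np.arctan2(*(r-B)[1::-1])),"rel tool",R.T@(B-p))
print("F",s["contact_force"])
E
python3 m5.py; python3 - <<'E'
from h import *
d=cam("wrist"); crop(d,"w16z.png",150,120,300,300,4)
E
```

```text
ball [ 454.3 -311.8  141. ] root [ 521.9 -298.   129. ] dir 11.533729743808896 rel tool [168.4 -44.2  -1.3]
F [ 1.1  0.6 -1. ]
```

View pics/w16z.png

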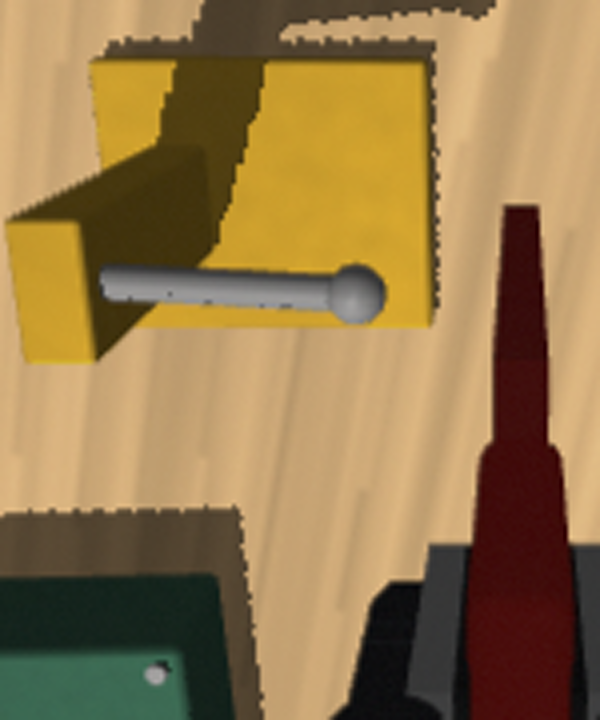

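View pics/t16.png

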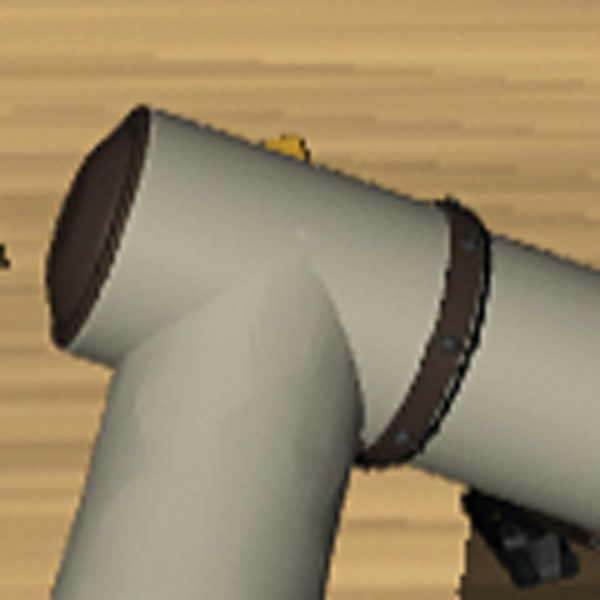

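Three estimates of the ball agree within 2 mm, with mean (453.2,-312.8). I'll shift 2 mm sideways and lower until the eye is at the ball's height.

Emit:
carry_out(
  plan=[
    {"hand": 0.005, "xyz": [0.02, 0, -0.002], "turn": 0},
    {"hand": 0.005, "xyz": [0.05, 0, -0.002], "turn": 0},
    {"hand": 0.005, "xyz": [0.085, 0, -0.002], "turn": 0},
    {"hand": 0.005, "xyz": [0.108, 0, -0.002], "turn": 0},
    {"hand": 0.005, "xyz": [0.115, 0, -0.002], "turn": 0},
    {"hand": 0.005, "xyz": [0.116, 0, -0.002], "turn": 0},
    {"hand": 0.005, "xyz": [0.116, 0, -0.002], "turn": 0},
  ],
)

```text
clock: 20.75
position: [411.7, -322.9, 194.5]
ee_rot: [0.552, -0.443, -0.55, -0.443]
contact_force: [-0.4, -0.0, -1.5]
gripper_width: 10.9
```

```bash
python3 go.py 410.2 -322.2 193 192.4; python3 - <<'E'
from h import *
d=cam("scene"); crop(d,"s17.png",170,90,250,200,6)
d=cam("wrist"); cv2.imwrite("pics/w17.png",d["img"])
E
```

```text
t=20.75 pos=[ 411.7 -322.9  194.5] jaw=-167.6 w=10.9 F=[-0.4 -0.  -1.5] j=[-0.35  0.26 -0.32  0.   -0.99  0.57]
 shift=[0.0015 0.0013 0.001 ] turn=0.0 (or -180.0)
```

View pics/s17.png

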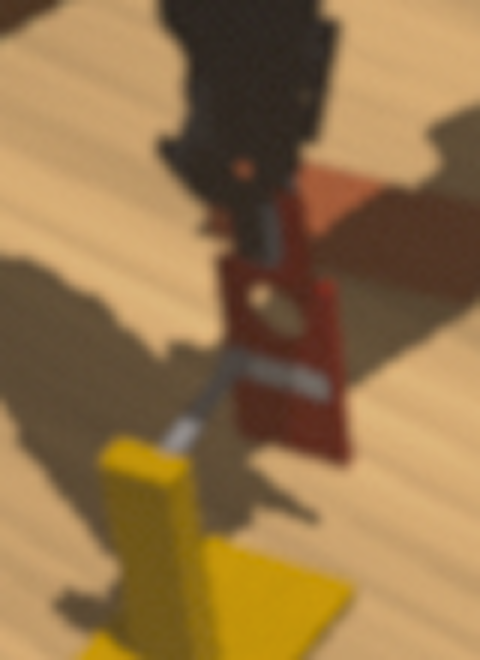

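View pics/w17.png

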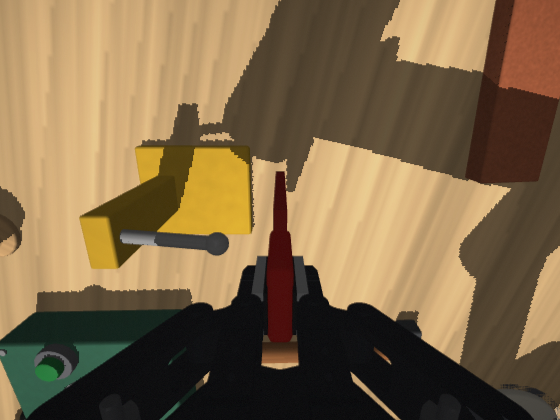

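```bash
python3 - <<'E'
from m1 import *
np.set_printoptions(precision=1,suppress=True)
e=cam("scene"); d=cam("wrist"); s=arm.read_state(); R=Ro.from_quat(s["ee_rot"]).as_matrix(); p=np.array(s["position"]); n=R[:,1]
u,v=170+(275+.5)/6-.5,90+(308+.5)/6-.5; C,r=ray(e,u,v); X=C+r*(n@(p-C))/(n@r); print("eye",X,"rel",R.T@(X-p))
B=onz(d,217,243,141); print("ball wrist",B,"rel",R.T@(B-p))
a=np.radians(12.4); U=np.array([np.cos(a),np.sin(a),0]); Y=X+U*44
print("eye pushed 44:",Y, "proj scene eye->",proj(e,Y)," ball proj",proj(e,[453.2,-312.8,141]), "seen ball (209.2,148.9)")
E
```

```text
eye [ 412.1 -326.2  141.2] rel [52.9 -0.  -3.5]
ball wrist [ 453.3 -313.5  141. ] rel [ 53.1 -43.    0.1]
eye pushed 44: [ 455.1 -316.8  141.2] proj scene eye-> [[207.5 149.4]]  ball proj [[209.  149.6]] seen ball (209.2,148.9)
```

The eye is at z 141.2 against the ball's 141. The sideways estimates range from -3.5 to 0 mm, against a clearance of ±8 mm, so I'll split the difference with a 1.5 mm correction and slide on.

Emit:
carry_out(
  plan=[
    {"hand": 0.005, "xyz": [0, -0.008, 0.0015], "turn": 0},
    {"hand": 0.005, "xyz": [0, -0.018, 0.0015], "turn": 0},
    {"hand": 0.005, "xyz": [0, -0.028, 0.0015], "turn": 0},
    {"hand": 0.005, "xyz": [0, -0.036, 0.0015], "turn": 0},
    {"hand": 0.005, "xyz": [0, -0.04, 0.0015], "turn": 0},
    {"hand": 0.005, "xyz": [0, -0.04, 0.0015], "turn": 0},
  ],
)

```text
clock: 21.7
position: [449.9, -312.4, 193.1]
ee_rot: [-0.551, 0.443, 0.551, 0.443]
contact_force: [-0.2, 0.6, -2.4]
gripper_width: 11.0
```

```bash
python3 go.py 486.8 -305.4 193 192.4; python3 - <<'E'
from h import *
d=cam("scene"); crop(d,"s18.png",170,90,250,200,6)
d=cam("wrist"); cv2.imwrite("pics/w18.png",d["img"])
E
```

```text
t=21.70 pos=[ 449.9 -312.4  193.1] jaw=-167.6 w=11.0 F=[-0.2  0.6 -2.4] j=[-0.31  0.3  -0.26 -0.   -1.01  0.53]
 shift=[ 0.0001 -0.0375 -0.001 ] turn=0.0 (or -180.0)
```

View pics/s18.png

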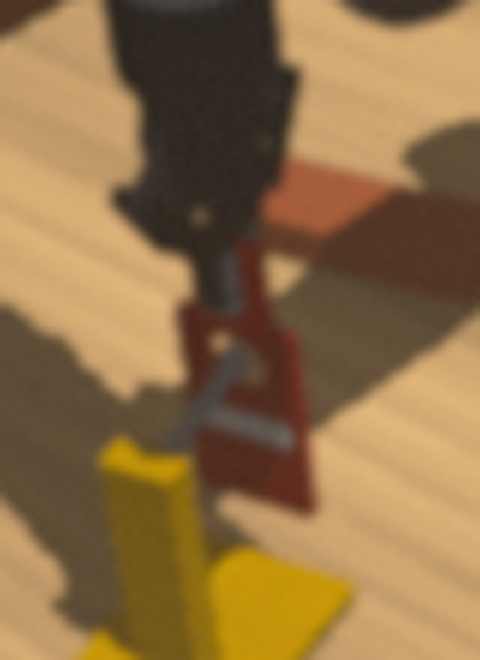

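View pics/w18.png

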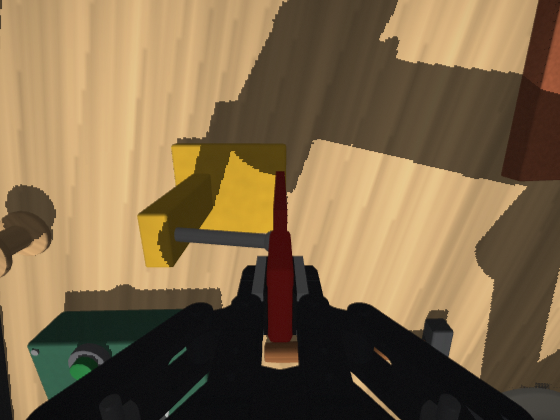

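The ball is inside the eye (crop (238,358)) with no contact force. I'll slide on to the middle of the peg.

Emit:
carry_out(
  plan=[
    {"hand": 0.005, "xyz": [0, -0.008, 0], "turn": 0},
    {"hand": 0.005, "xyz": [0.001, -0.017, 0], "turn": 0},
    {"hand": 0.005, "xyz": [0.002, -0.026, 0], "turn": 0},
    {"hand": 0.005, "xyz": [0.003, -0.034, 0], "turn": 0},
    {"hand": 0.005, "xyz": [0.004, -0.038, 0], "turn": 0},
    {"hand": 0.005, "xyz": [0.004, -0.038, 0], "turn": 0},
  ],
)

```text
clock: 22.55
position: [487.0, -304.2, 189.0]
ee_rot: [-0.551, 0.443, 0.551, 0.443]
contact_force: [-0.2, -0.7, -1.9]
gripper_width: 11.1
```

```bash
python3 go.py 486.8 -305.4 177 192.4; python3 - <<'E'
from h import *
d=cam("scene"); crop(d,"s19.png",170,90,250,200,6)
d=cam("wrist"); cv2.imwrite("pics/w19.png",d["img"])
E
```

```text
t=22.55 pos=[ 487.  -304.2  189. ] jaw=-167.6 w=11.1 F=[-0.2 -0.7 -1.9] j=[-0.28  0.35 -0.21 -0.   -1.02  0.49]
 shift=[ 0.012   0.0005 -0.0011] turn=0.0 (or -180.0)
```

View pics/s19.png

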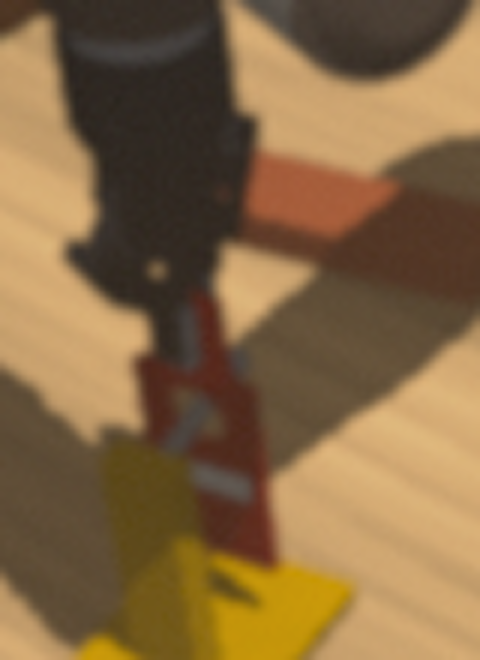

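View pics/w19.png

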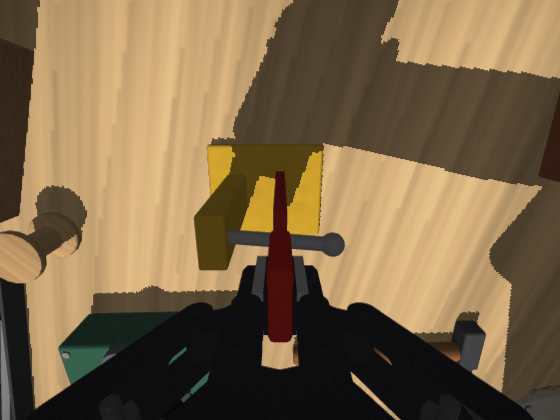

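The peg passes through the eye, with its ball at (332,244) out on the near side. I'll lower until the plate rests on it.

Emit:
carry_out(
  plan=[
    {"hand": 0.005, "xyz": [0.003, 0, -0.001], "turn": 0},
    {"hand": 0.005, "xyz": [0.006, 0, -0.001], "turn": 0},
    {"hand": 0.005, "xyz": [0.009, 0, -0.001], "turn": 0},
    {"hand": 0.005, "xyz": [0.01, 0, -0.001], "turn": 0},
    {"hand": 0.005, "xyz": [0.01, 0, -0.001], "turn": 0},
  ],
)

```text
clock: 23.28
position: [487.0, -305.4, 179.2]
ee_rot: [-0.551, 0.443, 0.551, 0.443]
contact_force: [0.0, 0.1, -1.8]
gripper_width: 11.2
```

Emit:
carry_out(
  plan=[
    {"hand": 0.005, "xyz": [0.001, 0, 0], "turn": 0},
    {"hand": 0.005, "xyz": [0.002, 0, 0], "turn": 0},
    {"hand": 0.005, "xyz": [0.002, 0, 0], "turn": 0},
  ],
)

```text
clock: 23.65
position: [487.0, -305.4, 177.2]
ee_rot: [-0.551, 0.443, 0.551, 0.443]
contact_force: [-0.1, 0.8, -1.8]
gripper_width: 11.2
```

Emit:
carry_out(
  plan=[
    {"hand": 0.005, "xyz": [0.001, 0, 0], "turn": 0},
    {"hand": 0.005, "xyz": [0.002, 0, 0], "turn": 0},
    {"hand": 0.005, "xyz": [0.002, 0, 0], "turn": 0},
  ],
)

```text
clock: 24.02
position: [487.2, -305.5, 176.3]
ee_rot: [0.551, -0.443, -0.551, -0.443]
contact_force: [-2.8, 1.6, 3.9]
gripper_width: 11.2
```

Contact: the force went from -1.8 to +3.9 N with the eye resting on the peg at the predicted height. I'll release gently and rise.

Emit:
carry_out(
  plan=[
    {"hand": 0.012, "xyz": [-0.001, 0, 0], "turn": 0},
    {"hand": 0.02, "xyz": [-0.001, 0, 0], "turn": 0},
    {"hand": 0.03, "xyz": [-0.001, 0, 0], "turn": 0},
    {"hand": 0.045, "xyz": [-0.001, 0, 0], "turn": 0},
    {"hand": 0.045, "xyz": [-0.001, 0, 0], "turn": 0},
    {"hand": 0.045, "xyz": [-0.001, 0, 0], "turn": 0},
  ],
)

```text
clock: 24.78
position: [487.1, -305.4, 176.3]
ee_rot: [-0.551, 0.443, 0.551, 0.443]
contact_force: [0.0, 0.3, 0.6]
gripper_width: 45.2
```

```bash
python3 go.py 486.8 -305.4 260 192.4; python3 - <<'E'
from h import *
d=cam("scene"); crop(d,"s20.png",170,90,250,200,6)
d=cam("wrist"); cv2.imwrite("pics/w20.png",d["img"])
E
```

```text
t=24.77 pos=[ 487.1 -305.4  176.3] jaw=-167.6 w=45.2 F=[0.  0.3 0.6] j=[-0.28  0.36 -0.22 -0.   -0.99  0.49]
 shift=[-0.0837  0.0003  0.    ] turn=-0.0 (or 180.0)
```

View pics/w20.png

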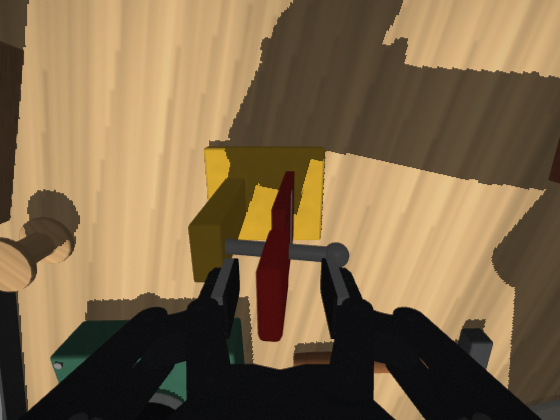

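The plate hangs on the peg, leaning slightly, with the tab free between the open fingers. (The picture limit is reached, so further checks are numeric.) I'll rise straight up and clear.

Emit:
carry_out(
  plan=[
    {"hand": 0.045, "xyz": [-0.008, 0, 0], "turn": 0},
    {"hand": 0.045, "xyz": [-0.02, 0, 0], "turn": 0},
    {"hand": 0.045, "xyz": [-0.04, 0, 0], "turn": 0},
    {"hand": 0.045, "xyz": [-0.07, 0, 0], "turn": 0},
    {"hand": 0.045, "xyz": [-0.11, 0, 0], "turn": 0},
    {"hand": 0.045, "xyz": [-0.15, 0, 0], "turn": 0},
    {"hand": 0.045, "xyz": [-0.17, 0, 0], "turn": 0},
    {"hand": 0.045, "xyz": [-0.17, 0, 0], "turn": 0},
  ],
)

```text
clock: 25.88
position: [487.6, -305.7, 349.1]
ee_rot: [0.553, -0.442, -0.549, -0.444]
contact_force: [-0.1, 0.4, -0.4]
gripper_width: 45.2
```

```bash
cat > chk.py <<'E'
from m1 import *
np.set_printoptions(precision=1,suppress=True)
s=arm.read_state(); print("t",s["clock"],s["position"],s["contact_force"],s["gripper_width"])
e=cam("scene"); d=cam("wrist"); t=cam("top")
def red(c,roi,z):
    hsv=cv2.cvtColor(c["img"],cv2.COLOR_BGR2HSV); m=cv2.inRange(hsv,np.array([0,150,40]),np.array([5,255,255]))|cv2.inRange(hsv,np.array([174,150,40]),np.array([180,255,255]))
    u0,v0,u1,v1=roi; k=np.zeros_like(m); k[v0:v1,u0:u1]=m[v0:v1,u0:u1]
    cs,_=cv2.findContours(k,cv2.RETR_EXTERNAL,cv2.CHAIN_APPROX_NONE)
    for x in sorted(cs,key=cv2.contourArea,reverse=True)[:3]:
        if cv2.contourArea(x)>5: r=cv2.minAreaRect(x); print("  red",np.array(r[0]),np.array(r[1]),round(r[2],1),cv2.boundingRect(x),onz(c,*r[0],z))
print("scene"); red(e,(160,80,260,220),120)
print("wrist"); red(d,(0,0,560,420),190)
# expected pixels of a hanging plate: eye at peg mid
a=np.radians(12.4); U=np.array([np.cos(a),np.sin(a),0]); O=np.array([500.9,-302.5,0]); V=np.array([-U[1],U[0],0])
for z,y in [(193,0),(148,-32),(148,32),(38,-32),(38,32)]: print("expect",z,y,"scene",proj(e,O-15*U+V*y+[0,0,z])[0],"wrist",proj(d,O-15*U+V*y+[0,0,z])[0])
def yel(c,roi,z):
    x,_=blobs(c,(17,110,60),(30,255,255),roi,8)
    for q in x[:2]: M=cv2.moments(q); print("  yellow",M["m10"]/M["m00"],M["m01"]/M["m00"],cv2.contourArea(q),onz(c,M["m10"]/M["m00"],M["m01"]/M["m00"],z))
print("jar top view"); yel(t,(195,245,235,275),78)
x,_=blobs(t,(4,150,60),(15,255,255),(235,195,300,265))
for q in x[:2]: r=cv2.minAreaRect(q); P=np.array([onz(t,u,v,102) for u,v in cv2.boxPoints(r)]); print("ptr",np.array(r[0]),np.array(r[1]),r[2],P)
for n,roi,lo,hi,z in [("can",(195,145,222,172),(0,0,110),(180,60,255),120),("btn",(295,185,320,215),(60,140,60),(75,255,255),75),("spool",(328,145,360,178),(10,60,90),(25,180,255),62)]:
    t0=dict(t); t0["img"]=cv2.imread("pics/top0.png")
    for c in (t0,t):
        x,_=blobs(c,lo,hi,roi,3)
        if x: M=cv2.moments(x[0]); print(n,cv2.contourArea(x[0]),onz(c,M["m10"]/M["m00"],M["m01"]/M["m00"],z))
E
python3 chk.py
```

```text
t 25.875 [ 487.6 -305.7  349.1] [-0.1  0.4 -0.4] 45.15813582659133
scene
  red [204.4 150.3] [20.6  7.7] 50.2 (195, 143, 16, 17) [ 445.2 -342.3  120. ]
wrist
  red [279.5 182.5] [67. 19.] 90.0 (270, 149, 20, 68) [ 491.5 -321.3  190. ]
  red [233.3 355.8] [5.7 2.1] 45.0 (231, 354, 6, 5) [500.5 -92.8 190. ]
expect 193 0 scene [200.4 141.3] wrist [281.2 199.1]
expect 148 -32 scene [192.8 151.4] wrist [281.1 159.9]
expect 148 32 scene [212.2 157.3] wrist [281.1 213.9]
expect 38 -32 scene [197.7 180.8] wrist [281.  147.6]
expect 38 32 scene [216.2 186.8] wrist [280.9 189.7]
jar top view
  yellow 213.16837082481254 259.7866394001363 978.0 [450.8 166.   78. ]
ptr [267.7 228.5] [ 7.3 31.4] 38.65980911254883 [[506.3  50.6 102. ]
 [571.9  -3.  102. ]
 [559.3 -18.3 102. ]
 [493.8  35.4 102. ]]
can 251.5 [715.8 181.5 120. ]
can 252.5 [715.7 181.5 120. ]
btn 44.5 [619.3 -89.8  75. ]
btn 45.5 [619.3 -90.   75. ]
spool 890.5 [ 720.8 -198.6   62. ]
spool 634.0 [ 729.4 -189.2   62. ]
```

The wrist view puts the red plate at columns 270–290, rows 149–217, against an expected column ~281 and rows 148–214, so it hangs at mid-peg. The pointer is at 140.7°, and the can and button are unmoved. The spool and jar masks picked up wood, so I'll check those more carefully, along with the blanks.

```bash
python3 - <<'E'
from m1 import *
np.set_printoptions(precision=1,suppress=True)
e=cam("scene"); t=cam("top")
t0=cv2.imread("pics/top0.png"); e0=cv2.imread("pics/scene0.png")
def df(c,b,roi,n):
    u0,v0,u1,v1=roi; D=cv2.absdiff(c["img"],b)[v0:v1,u0:u1].max(2); print(n,"changed px",int((D>40).sum()),"of",D.size,"mean",round(float(D.mean()),1), np.argwhere(D>40)[:3].tolist())
df(t,t0,(328,145,362,180),"spool top"); df(e,e0,(155,235,190,270),"spool scene")
df(t,t0,(195,145,230,180),"can top"); df(e,e0,(270,285,310,345),"can scene")
df(t,t0,(128,232,190,285),"blanks top"); df(e,e0,(390,240,440,310),"blanks scene")
for c,roi,n in ((t,(195,240,235,275),"jar top"),(e,(310,180,380,280),"jar scene")):
    x,_=blobs(c,(18,180,110),(30,255,255),roi,4)
    for q in x[:3]: M=cv2.moments(q); u,v=M["m10"]/M["m00"],M["m01"]/M["m00"]; print(n,u,v,cv2.contourArea(q),cv2.boundingRect(q),onz(c,u,v,78))
print("expected cap centre px top",proj(t,[455,165,78]),"scene",proj(e,[455,165,70]))
# red plate, loose mask in scene, incl. dark red
hsv=cv2.cvtColor(e["img"],cv2.COLOR_BGR2HSV); m=(cv2.inRange(hsv,np.array([0,120,25]),np.array([6,255,255]))|cv2.inRange(hsv,np.array([172,120,25]),np.array([180,255,255])))
k=m[130:200,185:225]; v,u=np.nonzero(k); print("plate scene u",185+u.min(),185+u.max(),"v",130+v.min(),130+v.max(),len(u))
E
```

```text
spool top changed px 129 of 1190 mean 18.1 [[24, 21], [24, 22], [24, 23]]
spool scene changed px 0 of 1225 mean 5.4 []
can top changed px 0 of 1225 mean 6.3 []
can scene changed px 0 of 2400 mean 4.5 []
blanks top changed px 21 of 3286 mean 6.1 [[0, 33], [0, 34], [0, 47]]
blanks scene changed px 0 of 3500 mean 4.4 []
jar top 213.7021857923497 258.2814207650273 122.0 (207, 252, 14, 14) [454.9 164.5  78. ]
jar scene 347.97752808988764 242.99500624219723 133.5 (341, 236, 14, 15) [463.2 170.6  78. ]
expected cap centre px top [[213.5 258.3]] scene [[347.6 242.2]]
plate scene u 196 215 v 143 182 136
```

All the checks agree:
- **Jar:** cap centre at (454.9,164.5) at z 78, so it's upright where I placed it.
- **Can and blanks:** unchanged.
- **Spool:** unchanged in the scene view. The top-view change there is most likely the arm's shadow.
- **Plate:** spans scene columns 196–215, rows 143–182, as expected for hanging.

I'll do one last stillness check, then hand in.

```bash
python3 - <<'E'
from h import *
a=cam("wrist")["img"]
for _ in range(6): b=cam("wrist")["img"]
D=cv2.absdiff(a,b).max(2); print("wrist px changed in ~0.35 s:",int((D>40).sum()))
s=arm.read_state(); print(s["clock"],np.round(s["contact_force"],1),np.round(s["position"],1))
print(arm.job_done())
E
```

```text
wrist px changed in ~0.35 s: 4424
26.475 [-0.2 -0.3  0.1] [ 487.  -305.4  346.1]
the job is handed in; nothing more can be done
None
```

I've carried out the lock-out in the order asked and handed it in at about 26.5 s of the 72 s allowed.

- **Jar:** I lifted the amber jar by its cap and stood it on the bench at about (455, 165) mm. Its cap is where a 78 mm upright jar would put it in both fixed views.
- **Knob:** I pushed the pointer anticlockwise until it stopped moving and the force rose from 6 to 11.6 N. It now lies at about 140.7° in the world frame, against 139.9° predicted for the off stop, with its tip at the red mark. The start button looks unchanged.
- **Plate:** I took the red plate from its slot and slid its eye past the ball to the middle of the peg. I lowered it until it rested there (force from -1.8 to +3.9 N), let go and rose clear. Afterwards the wrist and scene views showed it hanging at mid-peg. Just after release it leaned slightly, with its top towards the upright.
- **Left alone:** The can and both blanks show no real change in either fixed view.

Three checks disagreed or could not be finished:
- **Stillness check:** My last test before handing in compared two wrist pictures about 0.35 s apart, and 4424 pixels had changed. I did not find out whether that was the arm settling (the measured height differed by 3 mm) or the plate swaying.
- **Spool:** It showed changed pixels in the top view but none in the scene view, which I take to be the arm's shadow.
- **No final look by eye:** The picture limit ran out after release, so the final checks after that were numeric only.

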